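Take a painted egg off its spindle and get it ready for varnishing

ROBOT

A 6-joint arm with a two-finger parallel gripper is mounted at the origin on the work surface. World frame = base frame: x ahead of the robot, y to its left, z up, the work surface at z = 0. Lengths are in m, angles in rad, forces in N, time in s.
With the tool pointing down it reaches from about 0.325 to 1 m from the base axis. Payload 5.1 kg.
Tool frame: the origin (TCP) lies between the finger pads; the fingertips stand 11 mm ahead of it and the grasp point (between the pads) lies 8 mm behind it; z points along the fingers, x is the direction in which the jaws open and shut, and the axes are right-handed (so a half turn about z gives the same grasp; the last joint's range is limited). The gripper opens to 85 mm and grips with 20 to 120 N. Pads are 22 mm wide; open, the fingers measure 114 mm over their backs; the gripper's body (76 mm by 85 mm) begins 54 mm behind the grasp point. The pads swing forward as they close: fully open they stand 13 mm farther back than shut.
Start: joints at [-0.083, 0.124, 1.65, -0, 1.367, -0.083], TCP at [0.65, -0, 0.205] pointing down, gripper open.
Joint ranges: [-2.61, 2.61], [-1.02, 2.33], [0.03, 2.71], [-1.35, 4.49], [0.32, 2.68], [-2.91, 2.91]. Speed limits (rad/s): [2.57, 2.57, 3.14, 3.14, 3.14, 3.14].

INTERFACE

Orientations are given as a unit quaternion [w, x, y, z].
In Python, from rig import arm gives the robot as it stands.
- The arm moves only by the tool play_rows, never from a script. Its argument "deltas" is a list that holds one entry, the list of rows, each a list of 5 numbers: the finger opening in cm, from 0 to 8.54, then the shift along the tool's x, y, z in cm, then the turn about the tool's z in degrees. A call has 1 to 5 rows; each row is the pose to reach, as a shift and turn from the pose commanded when the call began, along the tool's axes at that moment; what a row does not reach only later rows make up. A row lasts 1/10 s, in which the tool goes at most 50 mm and 8.59 degrees, less where a joint would pass 70% of its speed; a pose out of reach is approached as far as the arm can. A call with a gripper value outside its range is refused whole. The fingers move at their own pace and stop on an object; "force" is the grip in N (left out, the last holds). Time passes only in rows, so rows that repeat a pose let the fingers close. It gives the time, the measured TCP pose, the force and the opening at its end, in the units of the state.
- arm.observe(): the state, without advancing time (a new reading comes with each control period).
- arm.read_camera(name): name is "scene" or "side" or "wrist"; returns a dict with "color" (384x512x3 uint8, red, green, blue), "range_z" (384x512 float32, m along the optical axis (not along the pixel's ray), 0 where there is no reading), "fov_y" (degrees; the focal length in pixels is half the picture's height over the tangent of half this angle, whatever the lens; pixels are square), "cx", "cy" (the principal point, pixels), "dist" ([k1, k2, p1, p2, k3] as OpenCV has them; the pictures are not rectified), "R" (3x3) and "t" (3): a world point X has camera coordinates R X + t. Camera axes: x right, y down, z forward; pixel columns grow to the right and rows downward; lengths in m; the calibration is good to about 2 mm. A picture is of the moment at which its call begins.
- arm.job_done(): hands the job in, once; it reports no verdict.
Trained networks look in the newest picture that a camera, given by its name, has taken for a name from the list of things; names that differ only in an ending like _2 or _b are one class to them, and where a whole thing is asked for, a point or a joint stands for the part that bears it (a point fixed in the world has none). Each returns a list of dicts, best first, with "score" (0 to 1); they miss things now and then, are a little off and sometimes report something else, mostly with a low value. They report only what shows in the picture. A call takes as long as a camera call. They do not tell look-alikes from the thing itself.
- arm.regions_of(camera, thing): "mask" (384x512 bool, what is visible of it) and "xy" ([column, row] in pixels, amid what is visible of it).
The state is a dict: "clock": time; "joint_pos": joint angles; "joint_velocities": joint speeds; "tau": joint torques, N m; "tool_pos": TCP position; "tool_rot": TCP orientation; "wrist_force": force on the tool from outside, world axes, zero at the start; "ft_torque": the same for the moment, N m; "opening": finger opening in m.
Only numpy, scipy, OpenCV 4.12 (cv2) and the standard library are available. Lean on these libraries where they do the work, as an engineer would, in place of code of your own. Each camera call takes 0.05 s, during which the arm holds its last target.

TASK

The egg on the painting spindle is dry, and the bare patch under its nut is to be varnished next. Unscrew the knurled nut, lift it off and lay it in the white dish, then lift the egg off the spindle without dropping it and stand it upright in the egg cup, narrow end down as it is now. Press fully shut the caps of all the squat paint pots and flick open the cap of the varnish pot (the tall slim-necked one) so that it stands about upright or farther back; leave the pots in their rack and everything else on the table where it is.

Things in the scene. Friction and masses are not known exactly. Their poses are not given: they have to be found in the camera images.
- spindle: Painting spindle, fixed: round dark base 100 mm across, 16 mm high, post, rubber washer 34 mm across (top 45 mm above the table), and an upright steel stud, 16 mm over its thread, through the egg up to 138 mm above the table. Origin: centre of the base's underside; z up along the stud. Right-handed thread, 6 mm per turn; the stud's last 3 mm are plain.
- nut: Knurled aluminium nut, 40 mm across, 25 mm high, 60 g, at first screwed down on the egg. Origin: centre of its underside (at first 121 mm above the table), z up. Anticlockwise from above it rises 6 mm per turn and comes off after about 1 1/4 turns; it turns easily, stays where left, has 1.6 mm play up and down, 1 mm sideways, and cannot be pulled off before.
- egg: Painted papier-mache egg, stiff, hollow, 76 mm high, 62 mm across at its widest (45 mm above its lower end), 70 g, with 23 mm holes in both ends; at first it stands narrow end down on the washer, the stud passing through it and ending 17 mm above it. Origin: centre of its narrow lower end, z up to the blunt end.
- egg_cup: Loose turned wooden egg cup, 40 mm high, foot 60 mm across, mouth about 48 mm wide inside; the egg sits in it narrow end down with its lower end about 25 mm above the table. Origin: centre of the foot's underside, z up.
- dish: Loose shallow white china dish, 134 mm across, 15 mm high, its flat floor about 104 mm across and 5 mm above the table. Origin: centre of its underside, z up.
- rack: Wooden pot rack, fixed, 56 mm deep (x), 312 mm long (y), 28 mm high, with six square cells 52 mm apart in one row along its y axis (33.6 mm wide, floor 4 mm above the table), some empty. Origin: centre of its underside. Its x axis points to the side where the caps hinge (away from the robot). The pots stand loose in it: lifting a pinched cap lifts the whole pot.
- pot0: Squat white flip-cap paint pot, 80 g, its 32 mm square foot standing loose in any cell of the rack, or absent. 56 mm high without the cap, round and 32 mm across above its foot (30 mm high). Origin: centre of its underside (4 mm above the table), z up, x axis as the rack's. Its cap hinges on the +x side, 18 mm from the axis, level with its top.
- cap0 (a joint): Angle of pot0's cap: 0 shut, up to 2.0 rad as the lip swings up and over to +x; stays where left (under 1 N moves it). The cap is a disc 34 mm across, 5 mm thick; shut, a tab 14 mm wide, 5 mm thick sticks out of it to -x, ending 29.5 mm from the pot's axis in an upturned thumb lip 4 mm thick whose top is 15 mm above the pot's top.
- pot1: Another paint pot just like pot0 (or absent).
- cap1 (a joint): Angle of pot1's cap, which is like cap0.
- pot2: Another paint pot just like pot0 (or absent).
- cap2 (a joint): Angle of pot2's cap, which is like cap0.
- pot3: Another paint pot just like pot0 (or absent).
- cap3 (a joint): Angle of pot3's cap, which is like cap0.
- pot4: Another paint pot just like pot0 (or absent).
- cap4 (a joint): Angle of pot4's cap, which is like cap0. Shut at the start.
- varnish: The varnish pot: tall, white, with a slim neck, 80 g, standing loose in any cell of the rack. Square foot 32 mm wide, 30 mm high, then a round neck 23 mm across; 80 mm high without the cap. Origin: centre of its underside (4 mm above the table), z up, x axis as the rack's. Its cap hinges on the +x side, 13.5 mm from the axis, level with its top.
- varnish_cap (a joint): Angle of the varnish pot's cap: 0 shut (as at the start), up to 2.0 rad as the lip swings up and over to +x; stays where left (under 1 N moves it). The cap is a disc 25 mm across, 5 mm thick; shut, a tab 14 mm wide, 5 mm thick sticks out of it to -x, ending 25 mm from the pot's axis in an upturned thumb lip 4 mm thick, its top 15 mm above the pot's top.
- tape: Bystander: roll of masking tape lying flat, 88 mm across, 25 mm high. Origin: centre of its underside.
- tin: Bystander: closed blue paint tin, 90 mm across, 95 mm high. Origin: centre of its underside.
- pen_a: Bystander: marker pen lying flat, 132 mm long along its x, 12 mm thick. Origin: its middle, at table height.
- pen_b: Bystander: marker pen lying flat, 132 mm long along its x, 12 mm thick. Origin: its middle, at table height.
- glue: Bystander: glue stick standing up, 32 mm across, 87 mm high. Origin: centre of its underside.
- raw_egg: Bystander: unpainted newsprint egg glued to a cardboard ring, 62 mm across, 94 mm high. Origin: centre of its underside.
Mind the look-alikes: they are no part of the job. What is meant by the nut is not blue, and is the larger of those in its own colour.

How it is judged:
On the way, in this order (a step that is already met when the one before it is completed fails the run):
1. the nut is unscrewed and clear above the stud (z of nut in the frame of spindle above 0.14 m), for 0.2 s.
2. the egg is lifted clear off the top of the stud (z of egg in the frame of spindle above 0.139 m), for 0.1 s.
At the end, for the whole second after the job is handed in: Nut in the dish (centres within 35 mm), egg upright in the egg cup, narrow end down (within 8 mm of its axis, tilted under 0.2 rad, seated), every paint cap shut (under 0.07 rad), the varnish cap open past 1.3 rad, pots down in the rack; nut and egg at rest (horizontal distance between nut and dish below 0.035 m and z of nut in the frame of dish below 0.03 m and horizontal distance between egg and egg_cup below 0.008 m and z of egg in the frame of egg_cup between 0.018 and 0.034 m and angle between egg's own z axis and vertical below 0.2 rad and angle between egg_cup's own z axis and vertical below 0.1 rad and linear speed of each of egg, nut below 0.03 m/s and value of joint varnish_cap above 1.3 rad and value of joint each of cap0, cap1, cap2, cap3, cap4 below 0.07 rad and z of each of varnish, pot0, pot1, pot2, pot3, pot4 in the frame of rack below 0.014 m); the robot touches nothing.
It fails at once if the egg is dropped or flung (faster than 0.9 m/s) (linear speed of egg above 0.9 m/s).
It fails at once if a bystander (tape, tin, pens, glue stick, unpainted egg) is knocked more than 40 mm from its place (distance of any of tape, tin, pen_a, pen_b, glue, raw_egg from where it was at the start of the episode above 0.04 m).
Of pot0, pot1, pot2, pot3, pot4 only 3 to 5 are there at a start; the rules pass over those that are not, and their reading is None.
At some moment in a run one of dish, egg_cup may be knocked a few centimetres aside while the robot is not near it.
It also fails if it takes over 210 s, if anything falls off the work surface, if the arm or the gripper's body presses on something with over 40 N, if the wrist force passes 120 N, or if a joint passes its speed limit or range.

## Working session

There is one attempt and no reset: what is moved stays moved. The work goes in short steps, Python scripts to look and compute and a tool call to move; the robot and the scene stay as the last step left them, time stands still between calls to the robot, and variables do not carry over. Pictures are saved under pics/ and viewed, and the job is handed in when it is done.

Besides the shell and the picture viewer there is one more tool, called after "Request:" by a JSON object that holds its "method" and its "body". play_rows: Moves the arm, as the interface text tells. Its arguments: {"type":"object","properties":{"deltas":{"type":"array","items":{"type":"array","items":{"type":"array","items":{"type":"number"}}}},"force":{"type":"number"}},"required":["deltas"]}

```bash
ls -la; mkdir -p pics; cat > h.py <<'E'
import numpy as np, cv2
from rig import arm
def cam(n):
    return arm.read_camera(n)
def save(c,name,scale=1.5):
    im=cv2.cvtColor(c["color"],cv2.COLOR_RGB2BGR)
    cv2.imwrite("pics/"+name+".png",cv2.resize(im,None,fx=scale,fy=scale,interpolation=cv2.INTER_CUBIC))
def K(c):
    h,w=c["color"].shape[:2]; f=h/2/np.tan(np.radians(c["fov_y"])/2)
    return np.array([[f,0,c["cx"]],[0,f,c["cy"]],[0,0,1.]])
def cloud(c):
    h,w=c["range_z"].shape
    u,v=np.meshgrid(np.arange(w),np.arange(h))
    p=cv2.undistortPoints(np.stack([u,v],-1).reshape(-1,1,2).astype(np.float64),K(c),np.array(c["dist"])).reshape(h,w,2)
    z=c["range_z"].astype(float)
    P=np.stack([p[...,0]*z,p[...,1]*z,z],-1)
    W=(P-np.array(c["t"]))@np.array(c["R"])
    W[z<=0]=np.nan
    return W
def proj(c,X):
    X=np.atleast_2d(np.array(X,float))
    rv,_=cv2.Rodrigues(np.array(c["R"]))
    return cv2.projectPoints(X,rv,np.array(c["t"],float),K(c),np.array(c["dist"]))[0].reshape(-1,2)
E
python3 - <<'E'
from h import *
for n in ("scene","side","wrist"):
    c=cam(n); save(c,n+"0"); print(n,c["fov_y"],-np.array(c["R"]).T@c["t"],np.array(c["R"])[2])
print(arm.observe())
E
```

```text
total 12
drwxr-xr-x  3 agent agent 4096 Dec  6 15:28 .
drwxr-xr-x 23 root  root  4096 Dec  6 15:28 ..
drwxr-xr-x  2 agent agent 4096 Dec  6 15:28 pics
scene 51.5875942803069 [0.93249881 0.45918282 1.00803629] [-0.28959623 -0.44514708 -0.84733589]
side 54.67510914765098 [ 0.5350408  -1.0111241   0.68510717] [ 0.06581341  0.8509583  -0.52109362]
wrist 66.58038867140448 [0.64960221 0.07118593 0.37331636] [-0.00217732 -0.27833002 -0.96048303]
{'clock': 0.15, 'joint_pos': array([-8.26007022e-02,  1.24363166e-01,  1.65136000e+00, -3.04699821e-05,
        1.36750736e+00, -8.26329702e-02]), 'joint_velocities': array([ 0.00111359, -0.00057346, -0.00525992,  0.00018821, -0.0010589 ,
        0.00035272]), 'tau': array([ 3.58459238e-04, -4.24227583e+01, -3.66012383e+01, -4.16494640e-05,
        4.65309960e-03, -1.53378886e-05]), 'tool_pos': array([6.49480978e-01, 4.41402653e-06, 2.04230530e-01]), 'tool_rot': array([-5.27130217e-05,  9.99999664e-01,  1.92220320e-05, -8.17372942e-04]), 'wrist_force': array([ 0.25170085,  0.27250962, -0.26795758]), 'ft_torque': array([ 0.02453765, -0.04268729,  0.01910243]), 'opening': 0.0853368050630168}
```

View pics/scene0.png

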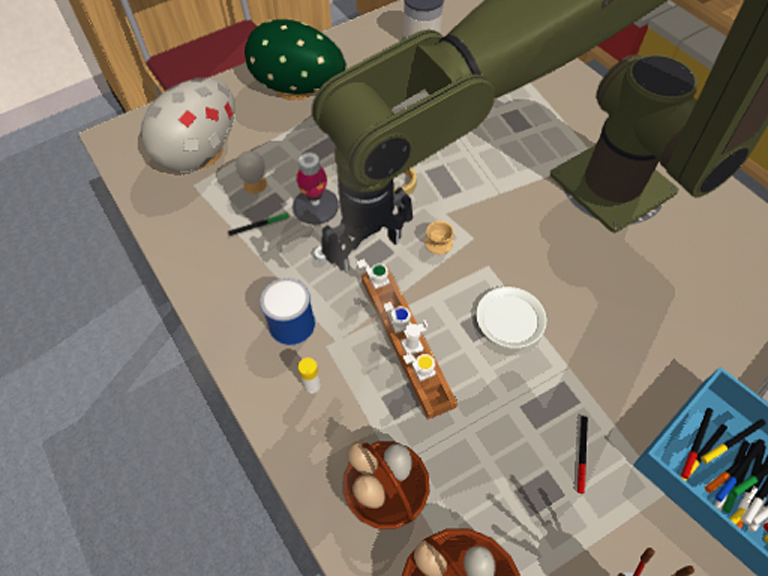

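View pics/side0.png

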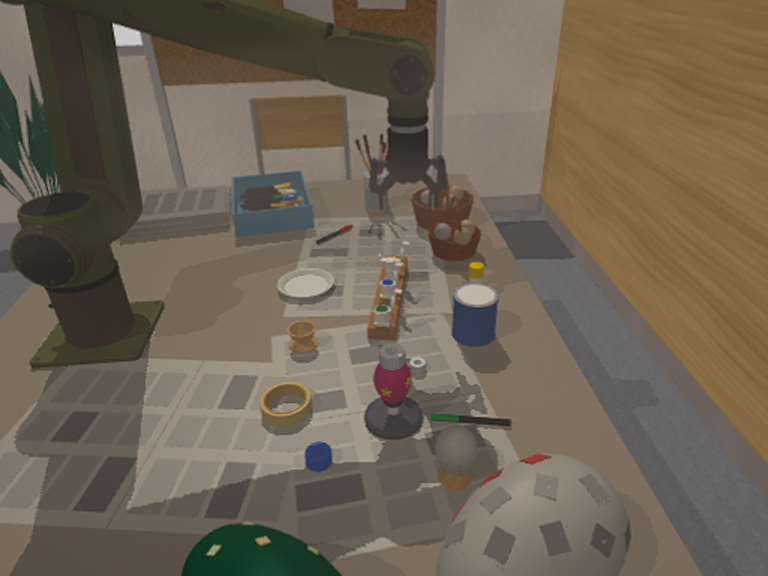

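View pics/wrist0.png

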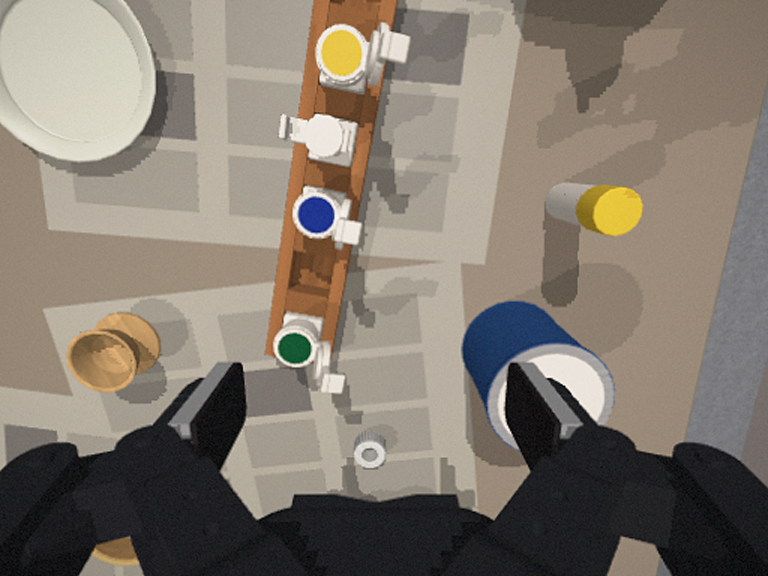

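The pictures show three open paint pots (green, blue and yellow), the shut varnish pot, and the spindle at (325,170) in the scene view. The small grey nut at (370,450) in the wrist view and the blue nut in the side view are the look-alikes. Next I'll measure positions.

```bash
cat >> h.py <<'E'
def regs(n,th,cl,k=2):
    out=[]
    for r in arm.regions_of(n,th)[:k]:
        m=r["mask"]; P=cl[m]; P=P[~np.isnan(P[:,0])]
        if len(P)<5: continue
        print(n,th,round(float(r["score"]),2),"n",len(P),"xy",np.round(r["xy"]),"med",np.round(np.median(P,0),4),"lo",np.round(np.percentile(P,3,0),4),"hi",np.round(np.percentile(P,97,0),4))
        out.append((r,P))
    return out
E
python3 - <<'E'
from h import *
for n,ths in (("side",["nut","egg","spindle","egg_cup","dish","rack","varnish","pot0","tape","tin","pen_a","glue","raw_egg"]),("scene",["nut","egg","spindle","egg_cup","dish","rack","varnish","pot0","tape","tin","pen_a","glue","raw_egg"]),("wrist",["rack","varnish","pot0","egg_cup","dish"])):
    c=cam(n); cl=cloud(c)
    for t in ths: regs(n,t,cl,4 if t in("pot0","pen_a","nut") else 1)
E
```

```text
side nut 0.88 n 290 xy [213. 304.] med [ 0.4628 -0.4098  0.0207] lo [ 0.444  -0.4195  0.0039] hi [ 0.4825 -0.3873  0.0261]
side nut 0.7 n 202 xy [257. 210.] med [ 0.5932 -0.0815  0.0556] lo [ 0.5748 -0.0889  0.0268] hi [ 0.6214 -0.0574  0.1036]
side nut 0.62 n 233 xy [263. 238.] med [ 0.587  -0.3305  0.1412] lo [ 0.5706 -0.3384  0.1248] hi [ 0.6033 -0.3053  0.1468]
side nut 0.54 n 856 xy [259. 278.] med [ 0.5862 -0.3337  0.0138] lo [ 0.5448 -0.3658  0.0038] hi [ 0.6302 -0.2915  0.0428]
side egg 0.73 n 516 xy [259. 254.] med [ 0.5866 -0.3393  0.0975] lo [ 0.5608 -0.3485  0.0437] hi [ 0.6158 -0.3074  0.1169]
side spindle 0.72 n 804 xy [260. 278.] med [ 0.5867 -0.334   0.0138] lo [ 0.5449 -0.3657  0.0048] hi [ 0.6293 -0.2955  0.0306]
side egg_cup 0.7 n 319 xy [202. 224.] med [ 0.4272 -0.0955  0.0224] lo [ 0.4046 -0.1168  0.0027] hi [ 0.4504 -0.0666  0.0402]
side dish 0.82 n 559 xy [204. 192.] med [0.4243 0.1422 0.0057] lo [0.3685 0.0746 0.0019] hi [0.4807 0.1924 0.0149]
side rack 0.76 n 495 xy [259. 211.] med [ 0.6044 -0.0465  0.0261] lo [ 5.601e-01 -9.930e-02  4.000e-04] hi [0.6626 0.1
[... 3690 characters left out ...]
86 xy [214.  93.] med [0.6171 0.0872 0.0894] lo [0.5952 0.0723 0.0261] hi [0.6326 0.1006 0.0994]
wrist pot0 0.93 n 2027 xy [236.  36.] med [0.6358 0.1329 0.0613] lo [0.6134 0.1205 0.0289] hi [0.664  0.1518 0.1069]
wrist pot0 0.79 n 1360 xy [220. 146.] med [0.6137 0.0356 0.0612] lo [0.5924 0.0168 0.0284] hi [0.6372 0.052  0.1089]
wrist pot0 0.58 n 1381 xy [205. 231.] med [ 0.5956 -0.0642  0.0611] lo [ 0.5734 -0.0837  0.0271] hi [ 0.6243 -0.0501  0.1065]
wrist egg_cup 0.81 n 2419 xy [ 74. 234.] med [ 0.4231 -0.0862  0.0219] lo [ 0.3997 -0.1108  0.0018] hi [ 0.4505 -0.0604  0.041 ]
wrist dish 0.63 n 9678 xy [49. 54.] med [0.4221 0.1324 0.006 ] lo [0.3731 0.08   0.0042] hi [0.478  0.1783 0.0156]
```

```bash
cat >> h.py <<'E'
from scipy.optimize import least_squares
def fitc(P,r,x0):
    f=lambda q: np.hypot(P[:,0]-q[0],P[:,1]-q[1])-r
    s=least_squares(f,x0,loss="soft_l1",f_scale=0.0015)
    return s.x, np.sqrt(np.median(s.fun**2))
E
python3 - <<'E'
from h import *
for n in("scene","side"):
    c=cam(n); cl=cloud(c); P=cl.reshape(-1,3)
    P=P[~np.isnan(P[:,0])]
    near=P[np.hypot(P[:,0]-.588,P[:,1]+.317)<.075]
    s=near[(near[:,2]>.125)&(near[:,2]<.141)]
    print(n,"nutside",len(s),fitc(s,.02,[.588,-.317]))
    t=near[(near[:,2]>.1435)]; print(" top",len(t),(t.min(0)+t.max(0))/2,np.median(t,0),t.min(0),t.max(0))
    # egg widest band
    s=near[(near[:,2]>.084)&(near[:,2]<.096)&(np.hypot(near[:,0]-.588,near[:,1]+.317)<.04)]
    print(" egg",len(s),fitc(s,.031,[.588,-.317]))
    # base top edge
    s=near[(near[:,2]>.003)&(near[:,2]<.012)]
    print(" base",len(s),fitc(s,.05,[.588,-.317]))
    # table residual
    tb=P[(abs(P[:,2])<.01)&(P[:,0]>.4)&(P[:,0]<.7)&(abs(P[:,1])<.3)]; print(" table z",np.median(tb[:,2]))
E
```

```text
scene nutside 72 (array([ 0.58890781, -0.31321528]), np.float64(0.0017988150488719766))
 top 56 [ 0.58981692 -0.31380461  0.14620448] [ 0.59176863 -0.31496093  0.1453465 ] [ 0.57175199 -0.3316515   0.14354526] [ 0.60788184 -0.29595771  0.1488637 ]
 egg 51 (array([ 0.58818565, -0.31636817]), np.float64(0.0011952081066731526))
 base 186 (array([ 0.5886476 , -0.31853118]), np.float64(0.004649073621795903))
 table z 0.0007697373574631183
side nutside 112 (array([ 0.58851579, -0.31873824]), np.float64(0.0008994359723051453))
 top 109 [ 0.58822687 -0.32001868  0.14579949] [ 0.5870983  -0.32073892  0.14560225] [ 0.56923885 -0.33887804  0.14364045] [ 0.6072149  -0.30115932  0.14795853]
 egg 108 (array([ 0.58850088, -0.31720032]), np.float64(0.0006678397248338671))
 base 231 (array([ 0.58970608, -0.31596064]), np.float64(0.002302842213124545))
 table z 0.00039184334828877413
```

Request:
{"method": "play_rows", "body": {"deltas": [[[8.5,-1,4.5,-1.5,0],[8.5,-2,9,-3,0],[8.5,-3,13.5,-4.5,0],[8.5,-4,18,-6,0],[8.5,-5,22.5,-7.5,0]]]}}

```text
clock: 2.45
tool_pos: [0.5994, -0.2266, 0.281]
tool_rot: [0.0, 1.0, 0.0, 0.0]
wrist_force: [0.3, -0.6, 0.1]
opening: 0.0851
```

Request:
{"method": "play_rows", "body": {"deltas": [[[8.5,-0.5,4.5,0,0],[8.5,-1.1,9,0,0],[8.5,-1.1,9.2,0,0],[8.5,-1.1,9.2,0,0]]]}}

```text
clock: 2.85
tool_pos: [0.5886, -0.318, 0.2798]
tool_rot: [-0.0, 1.0, -0.001, -0.0]
wrist_force: [0.5, 0.3, -0.1]
opening: 0.0851
```

```bash
python3 - <<'E'
from h import *
c=cam("wrist"); save(c,"wrist1"); o=arm.observe(); print(o["tool_pos"],o["tool_rot"],o["joint_pos"],o["wrist_force"])
cl=cloud(c);P=cl.reshape(-1,3)
P=P[~np.isnan(P[:,0])]
near=P[np.hypot(P[:,0]-.588,P[:,1]+.317)<.075]
s=near[(near[:,2]>.125)&(near[:,2]<.141)&(np.hypot(near[:,0]-.588,near[:,1]+.317)<.03)]
print("nutside",len(s),fitc(s,.02,[.588,-.317]))
t=near[(near[:,2]>.143)&(near[:,2]<.15)&(np.hypot(near[:,0]-.588,near[:,1]+.317)<.03)]; print(" top",len(t),(t.min(0)+t.max(0))/2,np.median(t,0),t.min(0),t.max(0))
s=near[(near[:,2]>.004)&(near[:,2]<.012)]
print(" base",len(s),fitc(s,.05,[.588,-.317]))
regs("wrist","nut",cl,3)
E
```

```text
[ 0.58889569 -0.31687281  0.27992025] [-3.98200972e-04  9.99999871e-01 -2.77042112e-04 -1.50023621e-04] [-5.74111627e-01  1.30506020e-01  1.51860008e+00  5.07484297e-04
  1.49317088e+00 -5.73597070e-01] [-0.46232915 -0.79115372  0.39072395]
nutside 308 (array([ 0.60265956, -0.31013874]), np.float64(0.0042846945436044725))
 top 852 [ 0.58586472 -0.31491821  0.14596375] [ 0.58633777 -0.3144941   0.14661   ] [ 0.56601835 -0.3351377   0.14300825] [ 0.6057111  -0.29469872  0.14891924]
 base 373 (array([ 0.5870059 , -0.31679287]), np.float64(0.001609846425197757))
wrist nut 0.89 n 337 xy [294.  65.] med [ 0.6441 -0.1932  0.019 ] lo [ 0.6295 -0.2062  0.0081] hi [ 0.6567 -0.1812  0.0207]
wrist nut 0.88 n 979 xy [248. 180.] med [ 0.5865 -0.3144  0.1465] lo [ 0.5693 -0.3322  0.1298] hi [ 0.6044 -0.2963  0.1481]
```

View pics/wrist1.png

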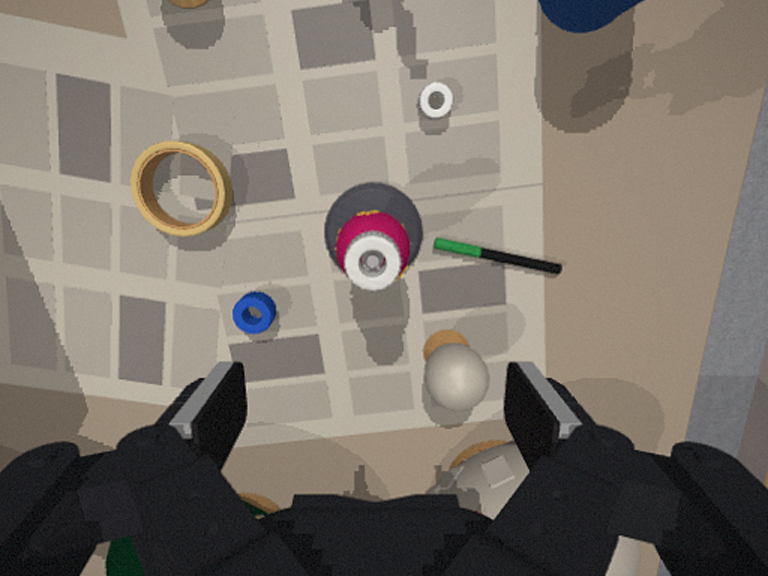

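Request:
{"method": "play_rows", "body": {"deltas": [[[7,-0.1,0,2,8.5],[7,-0.1,0,4,17],[7,-0.1,0,6,25.5],[7,-0.1,0,8,34],[7,-0.1,0,9,42.5]]]}}

```text
clock: 3.45
tool_pos: [0.5877, -0.3144, 0.1878]
tool_rot: [-0.0, 0.931, -0.364, -0.002]
wrist_force: [0.2, 0.1, -0.0]
opening: 0.0701
```

Request:
{"method": "play_rows", "body": {"deltas": [[[7,0,0,1,8.5],[7,0,0,2,17],[7,0,0,3,25.5],[7,0,0,4,25.5],[7,0,0,4,25.5]]]}}

```text
clock: 3.95
tool_pos: [0.5874, -0.3152, 0.1483]
tool_rot: [-0.0, 0.83, -0.557, -0.002]
wrist_force: [-0.0, 0.1, 0.9]
opening: 0.07
```

```bash
python3 - <<'E'
from h import *
c=cam("side"); save(c,"side1");o=arm.observe(); print(o["tool_pos"],o["tool_rot"],o["joint_pos"],o["wrist_force"])
im=cv2.imread("pics/side1.png"); cv2.imwrite("pics/side1c.png",cv2.resize(im[280:500,250:550],None,fx=2.5,fy=2.5))
P=cloud(c).reshape(-1,3); P=P[~np.isnan(P[:,0])]; q=P[(np.hypot(P[:,0]-.588,P[:,1]+.317)<.2)&(P[:,2]>.1)&(P[:,1]<-.40)]; print(len(q), q.max(0) if len(q) else 0)
E
```

```text
[ 0.58780242 -0.31573734  0.14928139] [-2.40622844e-05  8.30126410e-01 -5.57574509e-01 -9.00101958e-04] [-5.73377933e-01  2.00573440e-01  1.65970632e+00  8.41260451e-05
  1.28311193e+00  6.09520852e-01] [-0.08070894 -0.86647099  0.03562385]
0 0
```

View pics/side1c.png

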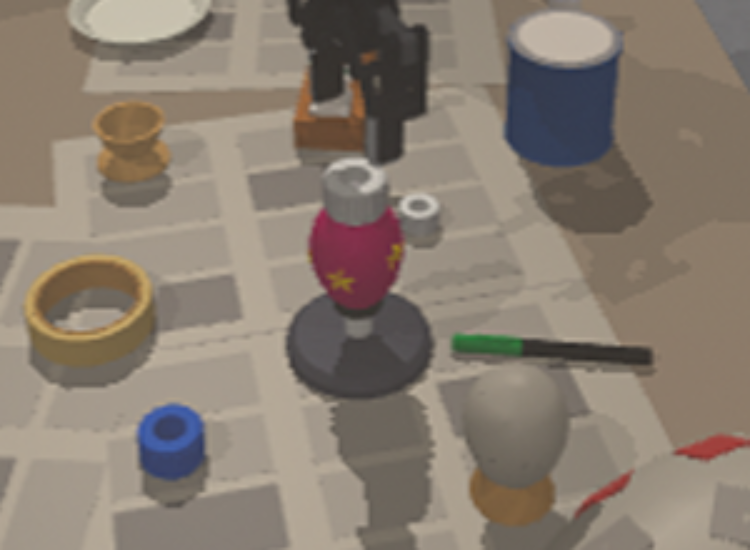

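```bash
python3 - <<'E'
from h import *
c=cam("side"); save(c,"side2");o=arm.observe(); print(o["clock"],o["tool_pos"])
print(proj(c,[o["tool_pos"],[.588,-.317,.146]]))
im=cv2.imread("pics/side2.png"); cv2.imwrite("pics/side2c.png",cv2.resize(im[200:500,250:550],None,fx=2,fy=2))
E
```

```text
4.05 [ 0.58819218 -0.31620891  0.15017869]
[[260.88507478 231.07853392]
 [260.87270319 232.70413692]]
```

View pics/side2c.png

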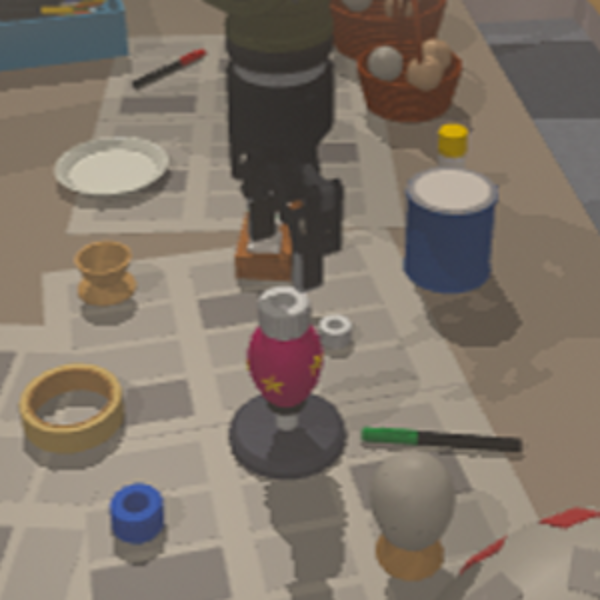

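Request:
{"method": "play_rows", "body": {"deltas": [[[7,0,0,0.9,0],[6,0,0,1.8,0],[3.5,0,0,1.8,0],[3.5,0,0,1.8,0],[3.5,0,0,1.8,0]]], "force": 35}}

```text
clock: 4.55
tool_pos: [0.5881, -0.3172, 0.1324]
tool_rot: [-0.0, 0.829, -0.559, 0.0]
wrist_force: [-0.1, 0.2, 0.1]
opening: 0.0351
```

Request:
{"method": "play_rows", "body": {"deltas": [[[3,0,0,0,0],[3,0,0,0,0],[3,0,0,0,0]]]}}

```text
clock: 4.85
tool_pos: [0.5881, -0.3172, 0.1325]
tool_rot: [0.0, 0.829, -0.559, 0.0]
wrist_force: [0.7, -0.4, 0.4]
opening: 0.0298
```

```bash
python3 - <<'E'
from h import *
c=cam("side"); save(c,"side3");o=arm.observe(); print(o["clock"],o["tool_pos"],o["wrist_force"],o["ft_torque"],o["opening"])
im=cv2.imread("pics/side3.png"); cv2.imwrite("pics/side3c.png",cv2.resize(im[250:450,300:500],None,fx=3,fy=3))
E
```

```text
4.9 [ 0.58805552 -0.31709945  0.13241806] [-0.45550532 -0.47925938  0.88007204] [0.01179748 0.04879323 0.03967639] 0.029950496327810966
```

View pics/side3c.png

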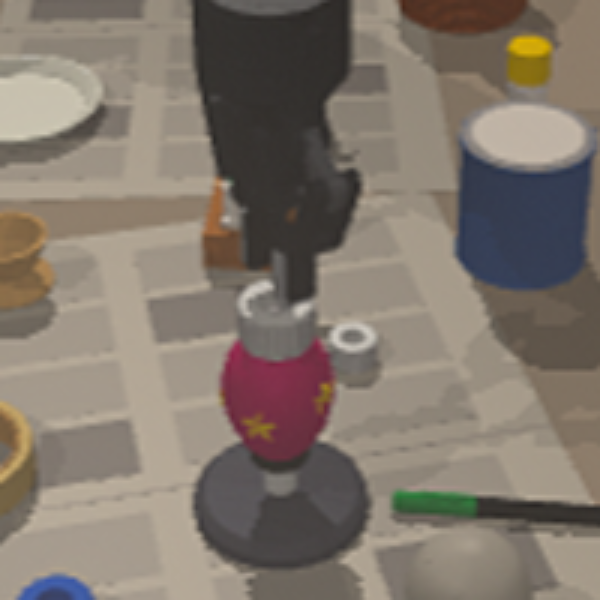

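```bash
python3 - <<'E'
from h import *
for n in("side","scene"):
    c=cam(n);cl=cloud(c);P=cl.reshape(-1,3)
    q=P[(np.hypot(P[:,0]-.588,P[:,1]+.317)<.06)&(P[:,2]>.11)&(P[:,2]<.3)]
    for z in np.arange(.12,.26,.01):
        s=q[(q[:,2]>z)&(q[:,2]<z+.01)]
        if len(s): print(n,round(z,3),len(s),s.min(0).round(3),s.max(0).round(3))
save(c,"scene3")
im=cv2.imread("pics/scene3.png"); cv2.imwrite("pics/scene3c.png",cv2.resize(im[100:260,230:430],None,fx=3.5,fy=3.5))
c=cam("wrist"); save(c,"wrist3")
E
```

```text
side 0.12 46 [ 0.569 -0.34   0.12 ] [ 0.606 -0.32   0.13 ]
side 0.13 67 [ 0.569 -0.34   0.13 ] [ 0.606 -0.308  0.14 ]
side 0.14 109 [ 0.569 -0.341  0.14 ] [ 0.607 -0.3    0.147]
side 0.15 5 [ 0.58  -0.339  0.158] [ 0.603 -0.305  0.16 ]
side 0.16 45 [ 0.573 -0.347  0.16 ] [ 0.605 -0.304  0.17 ]
side 0.17 59 [ 0.573 -0.349  0.17 ] [ 0.607 -0.303  0.18 ]
side 0.18 56 [ 0.574 -0.347  0.18 ] [ 0.607 -0.303  0.19 ]
side 0.19 36 [ 0.57 -0.35  0.19] [ 0.597 -0.298  0.2  ]
side 0.2 63 [ 0.562 -0.367  0.201] [ 0.616 -0.285  0.21 ]
side 0.21 70 [ 0.561 -0.37   0.21 ] [ 0.618 -0.277  0.22 ]
side 0.22 105 [ 0.559 -0.374  0.22 ] [ 0.62  -0.273  0.23 ]
side 0.23 82 [ 0.557 -0.375  0.23 ] [ 0.613 -0.27   0.24 ]
side 0.24 77 [ 0.556 -0.376  0.24 ] [ 0.603 -0.267  0.25 ]
side 0.25 82 [ 0.556 -0.375  0.25 ] [ 0.62  -0.268  0.26 ]
side 0.26 123 [ 0.567 -0.37   0.26 ] [ 0.613 -0.312  0.27 ]
scene 0.12 24 [ 0.577 -0.316  0.121] [ 0.609 -0.294  0.13 ]
scene 0.13 46 [ 0.57  -0.327  0.13 ] [ 0.61  -0.292  0.14 ]
scene 0.14 79 [ 0.569 -0.334  0.14 ] [ 0.609 -0.293  0.149]
scene 0.15 4 [ 0.59  -0.336  0.154] [ 0.603 -0.328  0.16 ]
scene 0.16 28 [ 0.575 -0.34   0.161] [ 0.608 -0.29   0.17 ]
scene 0.17 36 [ 0.575 -0.338  0.17 ] [ 0.609 -0.286  0.18 ]
scene 0.18 40 [ 0.58 -0.34  0.18] [ 0.608 -0.287  0.19 ]
scene 0.19 27 [ 0.583 -0.338  0.19 ] [ 0.608 -0.286  0.199]
scene 0.2 58 [ 0.565 -0.356  0.2  ] [ 0.617 -0.269  0.21 ]
scene 0.21 71 [ 0.562 -0.365  0.21 ] [ 0.62  -0.267  0.22 ]
scene 0.22 76 [ 0.561 -0.361  0.22 ] [ 0.618 -0.26   0.23 ]
scene 0.23 66 [ 0.558 -0.366  0.23 ] [ 0.62 -0.26  0.24]
scene 0.24 66 [ 0.576 -0.366  0.24 ] [ 0.621 -0.258  0.25 ]
scene 0.25 100 [ 0.56  -0.372  0.25 ] [ 0.621 -0.258  0.26 ]
scene 0.26 80 [ 0.566 -0.368  0.26 ] [ 0.619 -0.263  0.27 ]
```

View pics/scene3c.png

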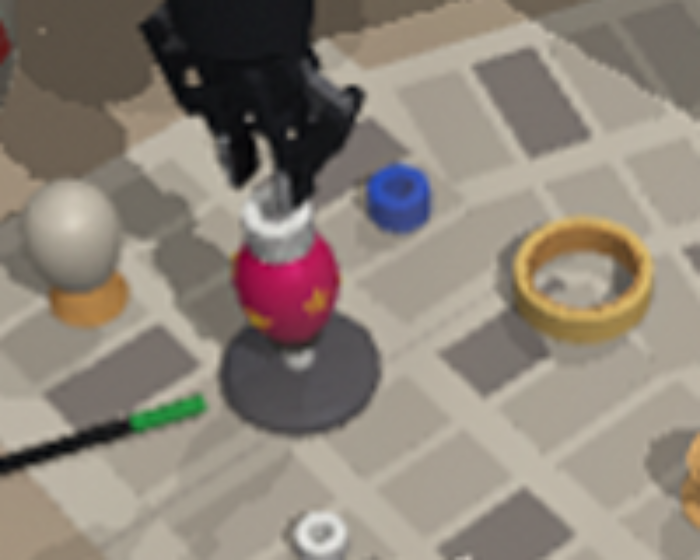

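View pics/wrist3.png

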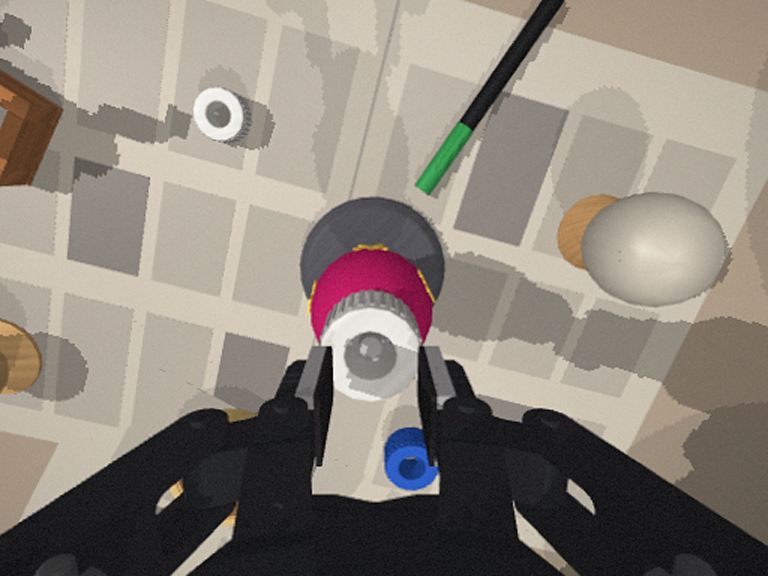

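The fingertips are really at z≈0.157 in both cameras. That is about 25 mm higher than the reported TCP pose implies, so I'll use the camera heights from here on.

Request:
{"method": "play_rows", "body": {"deltas": [[[7,0,0,0,0],[7,0,0,0,0],[7,0,0,0.2,0],[7,0,0,1.2,0],[7,0,0,2.2,0]]]}}

```text
clock: 5.55
tool_pos: [0.588, -0.317, 0.1095]
tool_rot: [0.0, 0.829, -0.559, 0.0]
wrist_force: [0.1, 0.0, -0.2]
opening: 0.0699
```

Request:
{"method": "play_rows", "body": {"deltas": [[[7,0,0,0.8,0],[6.5,0,0,0.8,0],[6,0,0,0.8,0]]]}}

```text
clock: 5.85
tool_pos: [0.5877, -0.3168, 0.1015]
tool_rot: [0.0, 0.829, -0.559, -0.001]
wrist_force: [1.0, -0.2, -0.0]
opening: 0.0604
```

```bash
cat >> h.py <<'E'
def tips(x,y,r=.06,zlo=.1,zhi=.25,step=.005):
    for n in("side","scene"):
        c=cam(n);P=cloud(c).reshape(-1,3)
        q=P[(np.hypot(P[:,0]-x,P[:,1]-y)<r)&(P[:,2]>zlo)&(P[:,2]<zhi)]
        for z in np.arange(zlo,zhi,step):
            s=q[(q[:,2]>z)&(q[:,2]<=z+step)]
            if len(s): print(n,round(z,3),len(s),s.min(0).round(3)[:2],s.max(0).round(3)[:2])
def crop(n,name,x,y,z,h=60,s=5):
    c=cam(n); u,v=proj(c,[x,y,z])[0].astype(int)
    im=cv2.cvtColor(c["color"],cv2.COLOR_RGB2BGR)
    a,b=max(0,v-h),max(0,u-h)
    print("crop origin",b,a); cv2.imwrite("pics/"+name+".png",cv2.resize(im[a:v+h,b:u+h],None,fx=s,fy=s,interpolation=cv2.INTER_CUBIC))
E
python3 - <<'E'
from h import *
crop("side","s4",.588,-.317,.14,50,6)
print(arm.observe()["tool_pos"],arm.observe()["wrist_force"],arm.observe()["opening"])
tips(.588,-.317,.06,.11,.16)
E
```

```text
crop origin 210 184
[ 0.58805014 -0.31705834  0.10213648] [-0.88573694 -0.29943269  0.88073341] 0.060021539019131924
side 0.11 64 [ 0.565 -0.344] [ 0.611 -0.31 ]
side 0.115 25 [ 0.568 -0.34 ] [ 0.596 -0.319]
side 0.12 12 [ 0.57 -0.34] [ 0.593 -0.326]
side 0.125 17 [ 0.568 -0.339] [ 0.591 -0.321]
side 0.13 25 [ 0.568 -0.357] [ 0.61  -0.308]
side 0.135 46 [ 0.566 -0.356] [ 0.598 -0.288]
side 0.14 81 [ 0.567 -0.36 ] [ 0.612 -0.287]
side 0.145 77 [ 0.566 -0.364] [ 0.612 -0.286]
side 0.15 26 [ 0.567 -0.363] [ 0.612 -0.287]
side 0.155 34 [ 0.567 -0.363] [ 0.612 -0.289]
scene 0.11 42 [ 0.571 -0.326] [ 0.613 -0.289]
scene 0.115 14 [ 0.58  -0.319] [ 0.61  -0.293]
scene 0.12 8 [ 0.586 -0.316] [ 0.609 -0.294]
scene 0.125 12 [ 0.589 -0.323] [ 0.607 -0.294]
scene 0.13 25 [ 0.581 -0.35 ] [ 0.61  -0.281]
scene 0.135 38 [ 0.579 -0.355] [ 0.614 -0.279]
scene 0.14 71 [ 0.57  -0.353] [ 0.614 -0.273]
scene 0.145 37 [ 0.57 -0.35] [ 0.608 -0.274]
scene 0.15 21 [ 0.568 -0.346] [ 0.615 -0.273]
scene 0.155 23 [ 0.573 -0.352] [ 0.614 -0.274]
```

View pics/s4.png

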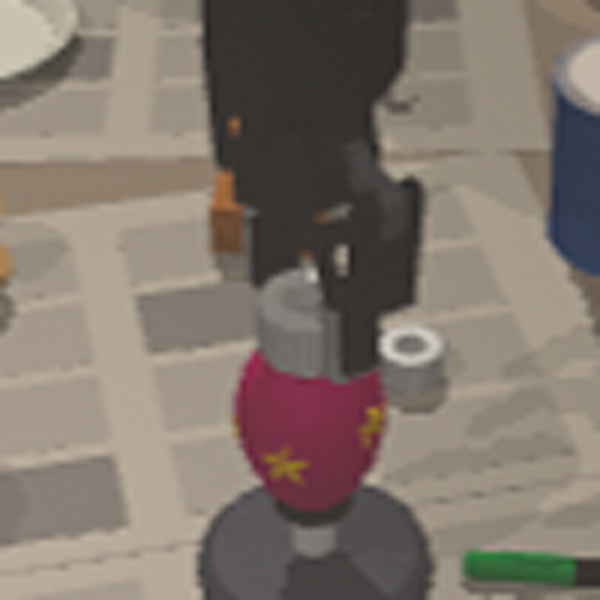

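Request:
{"method": "play_rows", "body": {"deltas": [[[4.5,0,0,0.1,0],[3.6,0,0,0.1,0],[3.6,0,0,0.1,0],[3.6,0,0,0.1,0],[3.6,0,0,0.1,0]]], "force": 30}}

```text
clock: 6.5
tool_pos: [0.5881, -0.3169, 0.1019]
tool_rot: [-0.0, 0.829, -0.559, 0.0]
wrist_force: [-2.1, 2.8, 6.2]
opening: 0.0389
```

```bash
python3 - <<'E'
from h import *
crop("side","s5",.588,-.317,.14,50,6)
o=arm.observe();print(o["tool_pos"],o["wrist_force"],o["ft_torque"],o["opening"],o["joint_pos"])
E
```

```text
crop origin 210 184
[ 0.58812149 -0.31690679  0.10187185] [-1.94426264  2.8918531   5.0357176 ] [ 0.53211355  0.42353288 -0.00622322] 0.038623517882300264 [-5.74678185e-01  2.42194611e-01  1.69444831e+00  2.87244253e-04
  1.20478111e+00  6.12033929e-01]
```

View pics/s5.png

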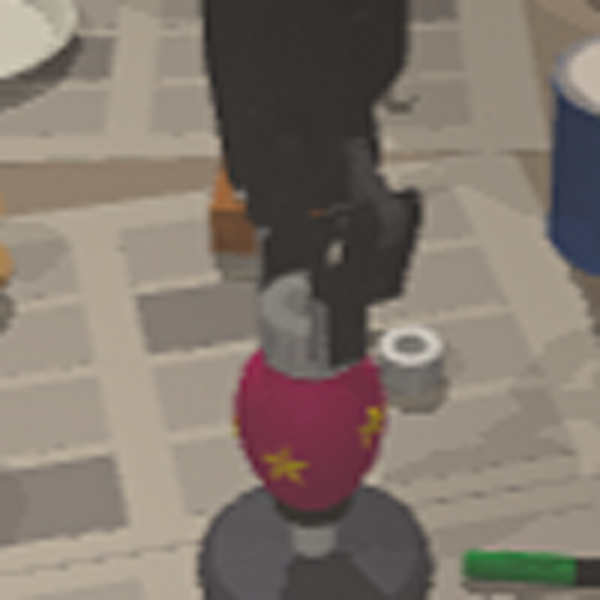

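Request:
{"method": "play_rows", "body": {"deltas": [[[3.6,0,0,-0.03,-8.5],[3.6,0,0,-0.05,-17],[3.6,0,0,-0.06,-25.5],[3.6,0,0,-0.08,-34],[3.6,0,0,-0.09,-42.5]]]}}

```text
clock: 7.05
tool_pos: [0.5882, -0.3155, 0.1024]
tool_rot: [-0.001, 0.976, -0.218, -0.0]
wrist_force: [-1.7, 6.7, 5.8]
opening: 0.0385
```

```bash
cat >> h.py <<'E'
def st():
    o=arm.observe();print(round(o["clock"],2),o["tool_pos"].round(4),"F",o["wrist_force"].round(1),"M",o["ft_torque"].round(2),o["opening"].round(4),"j",o["joint_pos"].round(3))
E
python3 -c "
from h import *
st()"
```

```text
Traceback (most recent call last):
  File "h.py", line 50, in st
    o=arm.observe();print(round(o["clock"],2),o["tool_pos"].round(4),"F",o["wrist_force"].round(1),"M",o["ft_torque"].round(2),o["opening"].round(4),"j",o["joint_pos"].round(3))
                                                                                                                               ^^^^^^^^^^^^^^^^^^
AttributeError: 'float' object has no attribute 'round'
```

Request:
{"method": "play_rows", "body": {"deltas": [[[3.6,-0.06,-0.12,-0.05,-8.5],[3.6,-0.06,-0.12,-0.08,-17],[3.6,-0.06,-0.12,-0.1,-25.5],[3.6,-0.06,-0.12,-0.11,-34],[3.6,-0.06,-0.12,-0.12,-42.5]]]}}

```text
clock: 7.55
tool_pos: [0.5878, -0.3153, 0.1033]
tool_rot: [-0.0, 0.989, 0.151, -0.0]
wrist_force: [-2.4, 3.3, 4.2]
opening: 0.0386
```

```bash
sed -i 's/o\["opening"\].round(4)/round(float(o["opening"]),4)/' h.py
python3 -c "
from h import *
st(); crop('side','s6',.588,-.317,.14,50,6)"
```

```text
7.55 [ 0.5878 -0.3153  0.1033] F [-2.4  3.3  4.2] M [ 0.57  0.44 -0.02] 0.0386 j [-0.573  0.239  1.695  0.     1.208 -0.876]
crop origin 210 184
```

View pics/s6.png

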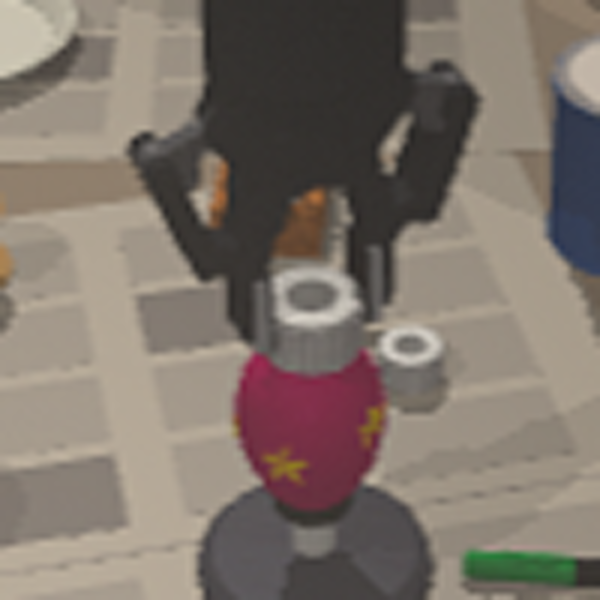

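```bash
python3 - <<'E'
from h import *
o=arm.observe(); 
from scipy.spatial.transform import Rotation as R
w,x,y,z=o["tool_rot"]; T=R.from_quat([x,y,z,w]).as_matrix(); print(T.round(3))
for n in("side","scene","wrist"):
    c=cam(n);P=cloud(c).reshape(-1,3);P=P[~np.isnan(P[:,0])]
    q=(P-o["tool_pos"])@T
    q=q[(abs(q[:,0])<.08)&(abs(q[:,1])<.08)]
    for z in np.arange(-.06,-.015,.005):
        s=q[(q[:,2]>z)&(q[:,2]<z+.005)]
        for sg in(-1,1):
            a=s[(s[:,0]*sg>.0195)]
            if len(a)>2: print(n,round(z,3),sg,len(a),a[:,:2].min(0).round(4),a[:,:2].max(0).round(4))
E
```

```text
[[ 0.953  0.302 -0.   ]
 [ 0.302 -0.953  0.   ]
 [-0.    -0.001 -1.   ]]
side -0.06 -1 13 [-0.0322  0.    ] [-0.0198  0.0159]
side -0.06 1 14 [ 0.02   -0.0028] [0.0318 0.0147]
side -0.055 -1 14 [-0.0318 -0.001 ] [-0.0199  0.0151]
side -0.055 1 14 [ 0.0202 -0.0031] [0.0329 0.0144]
side -0.05 -1 15 [-0.0324 -0.0016] [-0.0198  0.014 ]
side -0.05 1 13 [ 0.0199 -0.0033] [0.0321 0.0149]
side -0.045 -1 11 [-0.0316 -0.0035] [-0.0199  0.0139]
side -0.045 1 12 [ 0.0197 -0.0048] [0.0322 0.0145]
side -0.04 -1 10 [-0.0316  0.0003] [-0.0198  0.0146]
side -0.04 1 9 [0.0201 0.008 ] [0.0333 0.015 ]
side -0.035 -1 7 [-0.0294  0.0085] [-0.0197  0.0165]
side -0.035 1 6 [0.0203 0.0098] [0.0299 0.015 ]
scene -0.06 -1 3 [-0.0284 -0.0099] [-0.0211 -0.0073]
scene -0.06 1 6 [ 0.0213 -0.0108] [ 0.0352 -0.0058]
scene -0.055 -1 5 [-0.0276 -0.0123] [-0.0201  0.0096]
scene -0.055 1 6 [ 0.0233 -0.0095] [0.0374 0.0002]
scene -0.05 1 10 [ 0.0249 -0.0115] [0.0358 0.0046]
scene -0.045 -1 3 [-0.0245 -0.0118] [-0.0202 -0.009 ]
scene -0.045 1 7 [ 0.021  -0.0099] [0.0357 0.0066]
scene -0.04 -1 3 [-0.0302 -0.0111] [-0.0213 -0.0075]
scene -0.04 1 9 [ 0.0222 -0.0114] [0.0362 0.0061]
scene -0.035 1 6 [ 0.0259 -0.0134] [0.0321 0.0055]
wrist -0.06 -1 140 [-0.0329 -0.012 ] [-0.0195  0.0091]
wrist -0.06 1 145 [ 0.0195 -0.0116] [ 0.0335 -0.0061]
wrist -0.055 -1 152 [-0.0328 -0.012 ] [-0.0195  0.0104]
wrist -0.055 1 135 [ 0.0196 -0.0113] [ 0.0333 -0.006 ]
wrist -0.05 -1 138 [-0.0327 -0.012 ] [-0.0195  0.0105]
wrist -0.05 1 129 [ 0.0196 -0.0115] [ 0.0329 -0.006 ]
wrist -0.045 -1 129 [-0.0327 -0.012 ] [-0.0195  0.0106]
wrist -0.045 1 119 [ 0.0197 -0.0115] [ 0.0329 -0.0059]
wrist -0.04 -1 99 [-0.0329 -0.0121] [-0.0195  0.0095]
wrist -0.04 1 92 [ 0.0195 -0.0113] [ 0.0329 -0.006 ]
wrist -0.035 -1 27 [-0.0304 -0.0119] [-0.0197 -0.0073]
wrist -0.035 1 29 [ 0.0195 -0.0113] [ 0.0304 -0.0063]
```

Request:
{"method": "play_rows", "body": {"deltas": [[[3.6,0,0,-0.04,-8.5],[3.6,0,0,-0.06,-17],[3.6,0,0,-0.08,-25.5],[3.6,0,0,-0.09,-34],[3.6,0,0,-0.1,-42.5]]]}}

```text
clock: 8.25
tool_pos: [0.5877, -0.3155, 0.104]
tool_rot: [-0.0, 0.867, 0.498, -0.0]
wrist_force: [-1.7, 2.5, 3.2]
opening: 0.0387
```

Request:
{"method": "play_rows", "body": {"deltas": [[[3.6,0,0,-0.02,-8.5],[3.6,0,0,-0.04,-17],[3.6,0,0,-0.06,-25.5],[3.6,0,0,-0.07,-34],[3.6,0,0,-0.08,-42.5]]]}}

```text
clock: 8.75
tool_pos: [0.5874, -0.3153, 0.1047]
tool_rot: [-0.001, 0.628, 0.778, -0.0]
wrist_force: [-2.2, 3.3, 3.7]
opening: 0.0388
```

```bash

python3 -c "
from h import *
st(); crop('side','s7',.588,-.317,.14,50,6);crop('wrist','w7',.588,-.317,.14,60,6)
c=cam('side');P=cloud(c).reshape(-1,3);q=P[(np.hypot(P[:,0]-.588,P[:,1]+.317)<.017)&(P[:,2]>.13)&(P[:,2]<.16)]
print(np.histogram(q[:,2],bins=np.arange(.13,.16,.002)))
"
```

```text
8.75 [ 0.5874 -0.3153  0.1047] F [-2.2  3.3  3.7] M [ 0.6   0.57 -0.07] 0.0388 j [-0.573  0.238  1.695 -0.     1.211 -2.357]
crop origin 210 184
crop origin 185 193
(array([ 0,  0,  0,  1,  1,  0,  2,  1, 19, 15,  0,  0,  0,  0]), array([0.13 , 0.132, 0.134, 0.136, 0.138, 0.14 , 0.142, 0.144, 0.146,
       0.148, 0.15 , 0.152, 0.154, 0.156, 0.158]))
```

View pics/s7.png

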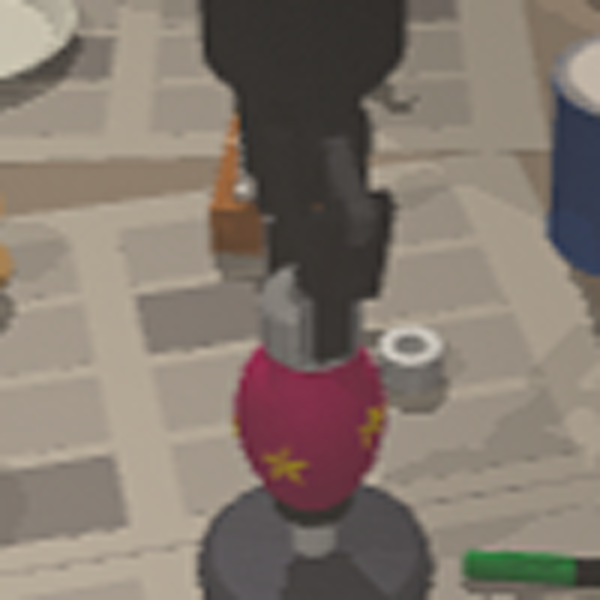

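View pics/w7.png

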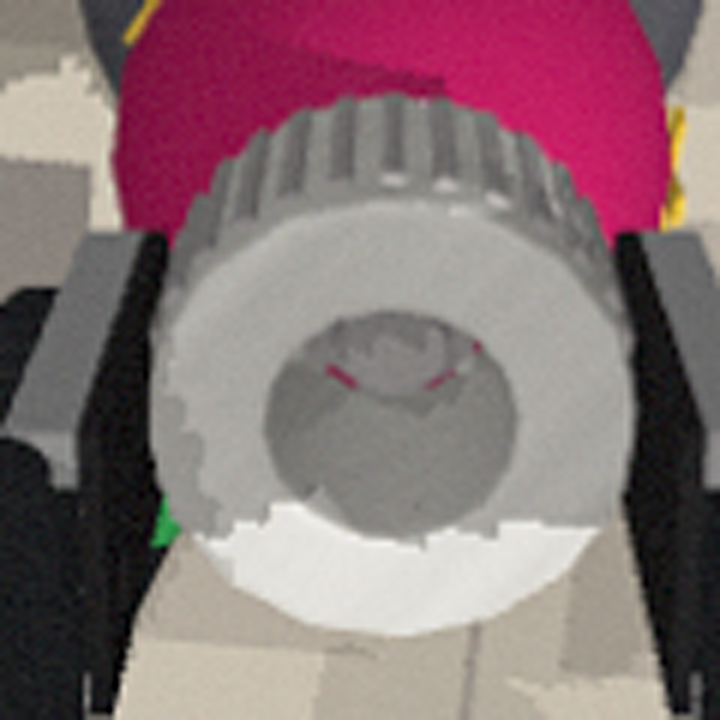

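Request:
{"method": "play_rows", "body": {"deltas": [[[3.6,0,0,-0.02,-8.5],[3.6,0,0,-0.04,-17],[3.6,0,0,-0.05,-25.5],[6,0,0,-0.05,-25.5],[6,0,0,-0.05,-25.5]]]}}

```text
clock: 9.4
tool_pos: [0.5883, -0.3161, 0.1053]
tool_rot: [0.001, 0.445, 0.896, -0.0]
wrist_force: [-0.5, -0.3, -0.2]
opening: 0.0598
```

Request:
{"method": "play_rows", "body": {"deltas": [[[6,0,0,0,8.5],[6,0,0,0.2,17],[6,0,0,0.4,25.5],[6,0,0,0.6,34],[6,0,0,0.6,42.5]]]}}

```text
clock: 9.9
tool_pos: [0.588, -0.3159, 0.099]
tool_rot: [0.0, 0.741, 0.672, -0.0]
wrist_force: [0.3, -0.1, 1.7]
opening: 0.0599
```

```bash

python3 -c "
from h import *
st(); crop('side','s8',.588,-.317,.14,50,6)
"
```

```text
9.9 [ 0.588  -0.3159  0.099 ] F [ 0.3 -0.1  1.7] M [0.   0.03 0.01] 0.0599 j [-0.573  0.244  1.698 -0.     1.2   -2.046]
crop origin 210 184
```

View pics/s8.png

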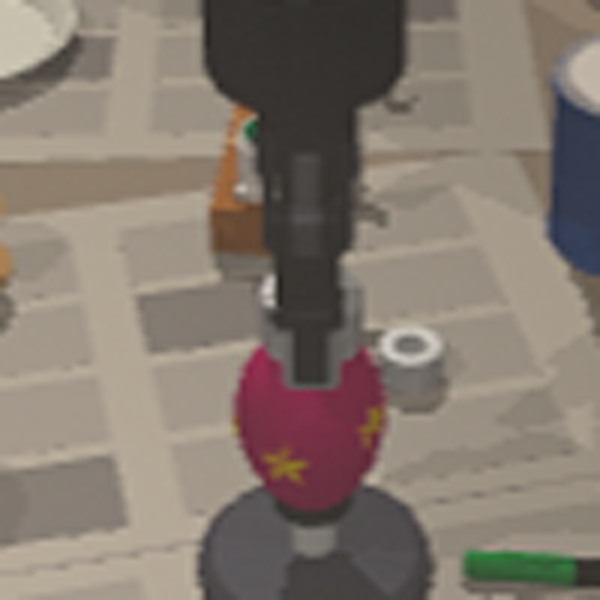

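Request:
{"method": "play_rows", "body": {"deltas": [[[6,0,0,0,8.5],[6,0,0,0,17],[6,0,0,0,25.5],[6,0,0,0,34],[6,0,0,0,42.5]]]}}

```text
clock: 10.45
tool_pos: [0.5883, -0.316, 0.0995]
tool_rot: [0.0, 0.933, 0.359, 0.0]
wrist_force: [0.8, -0.0, -0.1]
opening: 0.0599
```

Request:
{"method": "play_rows", "body": {"deltas": [[[6,0,0,0,8.5],[6,0,0,0,17],[6,0,0,0,25.5],[6,0,0,0,34],[6,0,0,0,42.5]]]}}

```text
clock: 10.95
tool_pos: [0.5882, -0.316, 0.0995]
tool_rot: [0.0, 1.0, -0.003, 0.0]
wrist_force: [0.2, -0.3, 0.5]
opening: 0.0602
```

Request:
{"method": "play_rows", "body": {"deltas": [[[6,0,0,0,8.5],[6,0,0,0,17],[6,0,0,0,25.5],[6,0,0,0,34],[6,0,0,0,42.5]]]}}

```text
clock: 11.45
tool_pos: [0.5882, -0.316, 0.0995]
tool_rot: [0.0, 0.931, -0.366, 0.0]
wrist_force: [0.4, -0.1, 0.4]
opening: 0.0603
```

Request:
{"method": "play_rows", "body": {"deltas": [[[6,0,0,0,8.5],[6,0,0,0,17],[6,0,0,0,25.5],[6,0,0,0,34],[6,0,0,0,42.5]]]}}

```text
clock: 11.95
tool_pos: [0.5882, -0.316, 0.0995]
tool_rot: [-0.0, 0.735, -0.678, 0.0]
wrist_force: [-0.6, -0.5, -0.2]
opening: 0.0601
```

Request:
{"method": "play_rows", "body": {"deltas": [[[6,0,0,0,8.5],[6,0,0,0,17],[6,0,0,0,25.5],[6,0,0,0,34],[6,0,0,0,42.5]]]}}

```text
clock: 12.45
tool_pos: [0.5882, -0.316, 0.0995]
tool_rot: [0.0, -0.439, 0.898, -0.0]
wrist_force: [-0.6, -0.2, 0.1]
opening: 0.0599
```

Request:
{"method": "play_rows", "body": {"deltas": [[[6,0,0,0,8.5],[6,0,0,0,17],[6,0,0,0,25.5],[6,0,0,0,34],[6,0,0,0,42.5]]]}}

```text
clock: 12.95
tool_pos: [0.5882, -0.316, 0.0995]
tool_rot: [0.0, -0.084, 0.996, -0.0]
wrist_force: [-0.4, 0.4, 0.3]
opening: 0.06
```

Request:
{"method": "play_rows", "body": {"deltas": [[[4.5,0,0,0,0],[3.6,0,0,0,0],[3.6,0,0,0,0],[3.6,0,0,0,0],[3.6,0,0,0,0]]], "force": 30}}

```text
clock: 13.45
tool_pos: [0.5881, -0.3159, 0.0998]
tool_rot: [0.0, -0.087, 0.996, -0.0]
wrist_force: [-0.1, -0.6, 0.5]
opening: 0.0387
```

```bash

python3 -c "
from h import *
st(); crop('wrist','w9',.588,-.317,.14,60,6)
"
```

```text
13.45 [ 0.5881 -0.3159  0.0998] F [-0.1 -0.6  0.5] M [-0.11 -0.08  0.06] 0.0387 j [-0.573  0.243  1.697 -0.     1.201  2.393]
crop origin 190 195
```

View pics/w9.png

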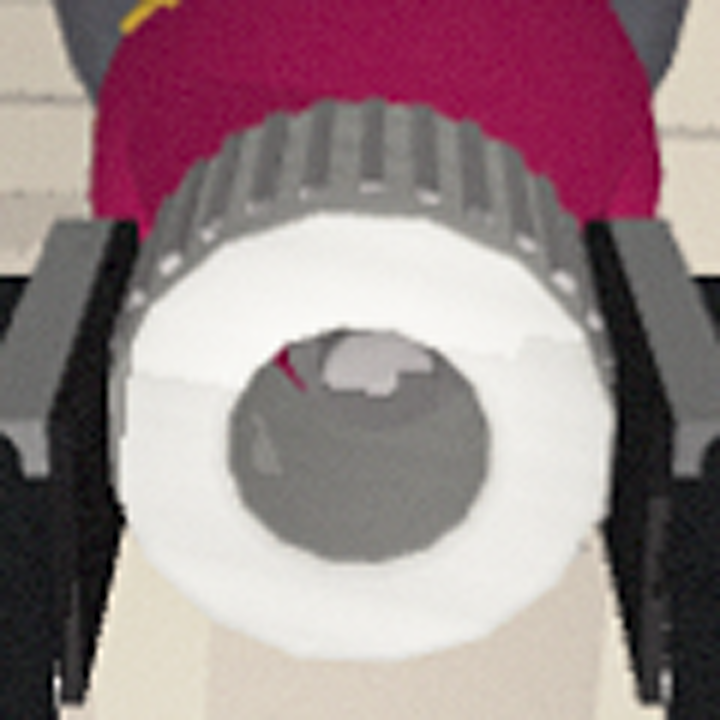

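Request:
{"method": "play_rows", "body": {"deltas": [[[3.6,0,0,-0.01,-8.5],[3.6,0,0,-0.03,-17],[3.6,0,0,-0.04,-25.5],[3.6,0,0,-0.06,-34],[3.6,0,0,-0.07,-42.5]]]}}

```text
clock: 14.0
tool_pos: [0.5879, -0.3155, 0.1004]
tool_rot: [-0.0, -0.445, 0.895, 0.0]
wrist_force: [0.2, -0.3, 1.9]
opening: 0.0387
```

Request:
{"method": "play_rows", "body": {"deltas": [[[3.6,0,0,-0.01,-8.5],[3.6,0,0,-0.03,-17],[3.6,0,0,-0.04,-25.5],[3.6,0,0,-0.06,-34],[3.6,0,0,-0.07,-42.5]]]}}

```text
clock: 14.5
tool_pos: [0.5879, -0.3151, 0.1011]
tool_rot: [-0.0, 0.739, -0.673, -0.0]
wrist_force: [-0.7, 1.4, 0.8]
opening: 0.039
```

Request:
{"method": "play_rows", "body": {"deltas": [[[3.6,0,0,-0.01,-8.5],[3.6,0,0,-0.03,-17],[3.6,0,0,-0.04,-25.5],[3.6,0,0,-0.06,-34],[3.6,0,0,-0.07,-42.5]]]}}

```text
clock: 15.0
tool_pos: [0.5876, -0.315, 0.1018]
tool_rot: [-0.0, 0.933, -0.359, -0.001]
wrist_force: [-2.0, 2.7, 2.9]
opening: 0.0389
```

Request:
{"method": "play_rows", "body": {"deltas": [[[3.6,0,0,-0.01,-8.5],[3.6,0,0,-0.03,-17],[3.6,0,0,-0.04,-25.5],[3.6,0,0,-0.06,-34],[3.6,0,0,-0.07,-42.5]]]}}

```text
clock: 15.5
tool_pos: [0.5875, -0.3153, 0.1026]
tool_rot: [-0.0, 1.0, 0.003, -0.001]
wrist_force: [-1.1, 1.1, 1.5]
opening: 0.0386
```

Request:
{"method": "play_rows", "body": {"deltas": [[[3.6,0,0,-0.01,-8.5],[3.6,0,0,-0.03,-17],[3.6,0,0,-0.04,-25.5],[3.6,0,0,-0.06,-34],[3.6,0,0,-0.07,-42.5]]]}}

```text
clock: 16.0
tool_pos: [0.5875, -0.3152, 0.1032]
tool_rot: [-0.001, 0.931, 0.365, -0.0]
wrist_force: [-2.3, 1.7, 1.5]
opening: 0.0387
```

Request:
{"method": "play_rows", "body": {"deltas": [[[3.6,0,0,-0.01,-8.5],[3.6,0,0,-0.03,-17],[3.6,0,0,-0.04,-25.5],[3.6,0,0,-0.06,-34],[3.6,0,0,-0.07,-42.5]]]}}

```text
clock: 16.5
tool_pos: [0.5873, -0.3153, 0.1039]
tool_rot: [-0.001, 0.735, 0.678, -0.0]
wrist_force: [-2.2, 0.2, 2.2]
opening: 0.0384
```

```bash

python3 -c "
from h import *
st(); crop('wrist','w10',.588,-.317,.14,60,6)
crop('side','s10',.588,-.317,.14,50,6)
"
```

```text
16.5 [ 0.5873 -0.3153  0.1039] F [-2.2  0.2  2.2] M [ 0.21  0.39 -0.03] 0.0384 j [-0.573  0.239  1.695 -0.     1.21  -2.063]
crop origin 185 195
crop origin 210 184
```

View pics/w10.png

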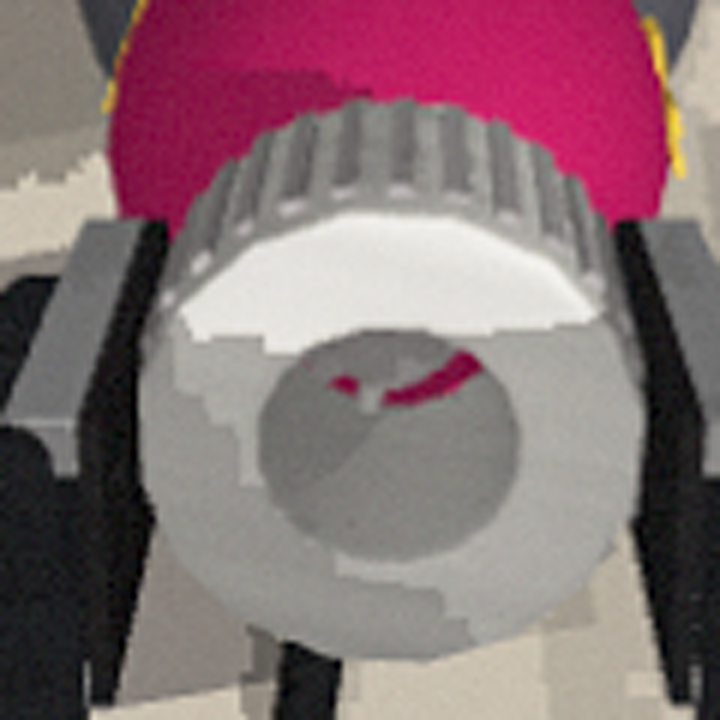

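View pics/s10.png

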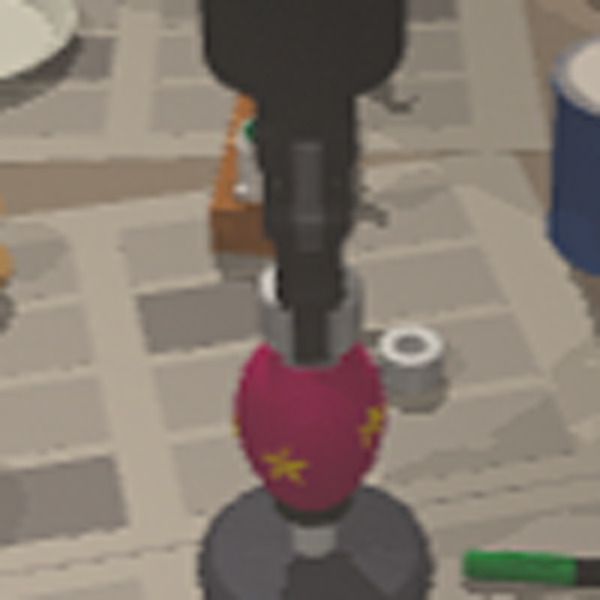

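Request:
{"method": "play_rows", "body": {"deltas": [[[3.6,0,0,-0.03,-8.5],[3.6,0,0,-0.06,-17],[3.6,0,0,-0.08,-25.5],[3.6,0,0,-0.11,-34],[3.6,0,0,-0.14,-42.5]]]}}

```text
clock: 17.1
tool_pos: [0.5877, -0.3156, 0.1049]
tool_rot: [-0.0, 0.441, 0.897, 0.0]
wrist_force: [-0.1, -0.1, 0.2]
opening: 0.0388
```

Request:
{"method": "play_rows", "body": {"deltas": [[[3.6,0,0,-0.1,0],[3.6,0,0,-0.2,0]]]}}

```text
clock: 17.3
tool_pos: [0.5879, -0.3156, 0.1069]
tool_rot: [-0.0, 0.444, 0.896, 0.0]
wrist_force: [-0.4, 0.5, -1.5]
opening: 0.0388
```

Request:
{"method": "play_rows", "body": {"deltas": [[[3.6,0,0,-0.2,0],[3.6,0,0,-0.4,0],[3.6,0,0,-0.8,0],[3.6,0,0,-1.2,0]]]}}

```text
clock: 17.7
tool_pos: [0.588, -0.3157, 0.1196]
tool_rot: [0.0, 0.443, 0.897, -0.0]
wrist_force: [-0.6, 0.7, -1.4]
opening: 0.0386
```

```bash

python3 -c "
from h import *
st(); 
crop('side','s11',.588,-.317,.14,50,6)
"
```

```text
17.7 [ 0.588  -0.3157  0.1196] F [-0.6  0.7 -1.4] M [-0.06  0.04 -0.02] 0.0386 j [-0.573  0.225  1.684  0.     1.233 -2.798]
crop origin 210 184
```

View pics/s11.png

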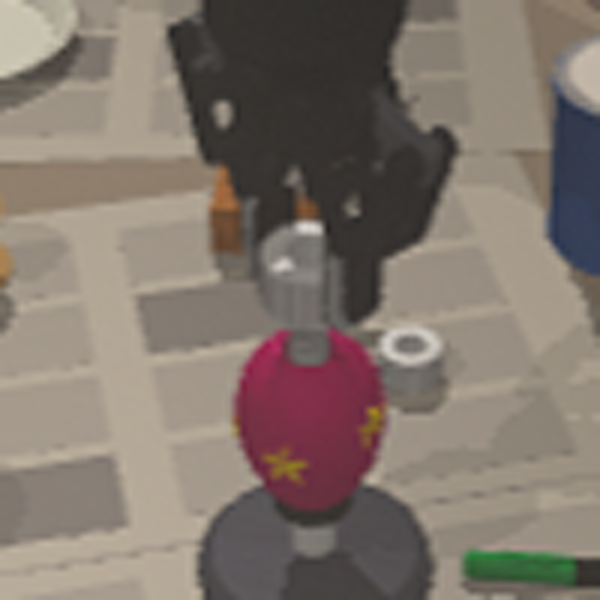

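Request:
{"method": "play_rows", "body": {"deltas": [[[3.6,0,0,-3,0],[3.6,0,0,-6,8.5],[3.6,0,0,-9,17],[3.6,0,0,-9,25.5],[3.6,0,0,-9,34]]]}}

```text
clock: 18.25
tool_pos: [0.5888, -0.3163, 0.2119]
tool_rot: [0.002, 0.688, 0.726, 0.0]
wrist_force: [-0.7, 0.6, 0.1]
opening: 0.0385
```

```bash
cat >> h.py <<'E'
from scipy.spatial.transform import Rotation as Ro
def togo(x,y,z):
    o=arm.observe();w,a,b,c=o["tool_rot"];T=Ro.from_quat([a,b,c,w]).as_matrix()
    d=T.T@(np.array([x,y,z])-o["tool_pos"]); print("from",o["tool_pos"].round(4),"tool shift cm",(d*100).round(2),"yaw deg",np.degrees(np.arctan2(T[1,0],T[0,0])).round(1))
def dishfit():
    for n in("side","scene"):
        c=cam(n);cl=cloud(c)
        for r in arm.regions_of(n,"dish")[:1]:
            P=cl[r["mask"]];P=P[~np.isnan(P[:,0])]; rim=P[P[:,2]>.0115]
            f=lambda q: np.hypot(rim[:,0]-q[0],rim[:,1]-q[1])-q[2]
            s=least_squares(f,[.42,.135,.066],loss="soft_l1",f_scale=.002); print(n,"dish",len(rim),s.x.round(4))
def cupfit():
    for n in("side","scene","wrist"):
        c=cam(n);cl=cloud(c)
        for r in arm.regions_of(n,"egg_cup")[:1]:
            P=cl[r["mask"]];P=P[~np.isnan(P[:,0])]; rim=P[(P[:,2]>.035)&(P[:,2]<.045)]; m=np.median(rim,0)
            f=lambda q: np.hypot(rim[:,0]-q[0],rim[:,1]-q[1])-q[2]
            s=least_squares(f,[m[0],m[1],.026],loss="soft_l1",f_scale=.001,bounds=([0,-1,.02],[1,1,.033])); print(n,"cup",round(float(r["score"]),2),len(rim),s.x.round(4),"bbox mid",((rim.min(0)+rim.max(0))/2).round(4), "foot",((np.percentile(P,1,0)+np.percentile(P,99,0))/2).round(4))
E
python3 -c "
from h import *
st(); 
dishfit(); cupfit(); togo(.422,.1345,.12)
"
```

```text
18.25 [ 0.5888 -0.3163  0.2119] F [-0.7  0.6  0.1] M [ 0.01 -0.   -0.06] 0.0385 j [-0.573  0.157  1.602 -0.     1.378 -2.199]
side dish 106 [0.4243 0.132  0.063 ]
scene dish 297 [0.4218 0.137  0.0623]
scene cup 0.79 81 [ 0.4256 -0.0868  0.0252] bbox mid [ 0.4251 -0.0869  0.0387] foot [ 0.4263 -0.0865  0.0209]
from [ 0.5879 -0.3157  0.209 ] tool shift cm [ 45.95 -13.78   8.91] yaw deg 93.5
```

Request:
{"method": "play_rows", "body": {"deltas": [[[3.6,4.2,-1.26,1,8],[3.6,8.4,-2.52,2,16],[3.6,12.6,-3.78,2,24],[3.6,16.8,-5.04,2,32],[3.6,21,-6.3,2,40]]]}}

```text
clock: 19.25
tool_pos: [0.5114, -0.1085, 0.1891]
tool_rot: [-0.0, 0.894, 0.448, 0.0]
wrist_force: [0.6, 0.7, -0.2]
opening: 0.0389
```

```bash
python3 -c "
from h import *
st(); togo(.423,.1345,.12)
"
```

```text
19.25 [ 0.5114 -0.1085  0.1891] F [ 0.6  0.7 -0.2] M [-0.03  0.04 -0.03] 0.0389 j [-0.312 -0.15   1.949  0.     1.343 -1.24 ]
from [ 0.5114 -0.1085  0.1891] tool shift cm [ 14.15 -21.64   6.91] yaw deg 53.2
```

Request:
{"method": "play_rows", "body": {"deltas": [[[3.6,2.4,-3.6,0,0],[3.6,4.8,-7.2,0,0],[3.6,7.1,-10.8,1,0],[3.6,9.5,-14.4,2,0],[3.6,11.8,-18,3,0]]]}}

```text
clock: 19.75
tool_pos: [0.4371, 0.0935, 0.1593]
tool_rot: [0.0, 0.893, 0.45, 0.001]
wrist_force: [0.4, 0.4, 0.0]
opening: 0.0385
```

Request:
{"method": "play_rows", "body": {"deltas": [[[3.6,2.3,-3.6,2,0],[3.6,2.3,-3.6,5,0],[3.6,2.3,-3.6,7,0],[3.6,2.3,-3.6,7,0]]]}}

```text
clock: 20.15
tool_pos: [0.4196, 0.1319, 0.086]
tool_rot: [-0.001, 0.893, 0.451, -0.003]
wrist_force: [-0.6, 0.2, -1.0]
opening: 0.0388
```

```bash
python3 -c "
from h import *
st(); togo(.423,.1345,-.0175); dishfit()
crop('side','s12',.423,.1345,.05,50,6)
"
```

```text
20.15 [0.4196 0.1319 0.086 ] F [-0.6  0.2 -1. ] M [-0.   -0.    0.03] 0.0388 j [ 0.182 -0.249  2.213 -0.     1.184 -0.753]
from [0.4196 0.1319 0.086 ] tool shift cm [ 0.46  0.16 10.35] yaw deg 53.6
side dish 114 [0.4245 0.1326 0.0626]
scene dish 232 [0.4224 0.1375 0.062 ]
crop origin 152 128
```

View pics/s12.png

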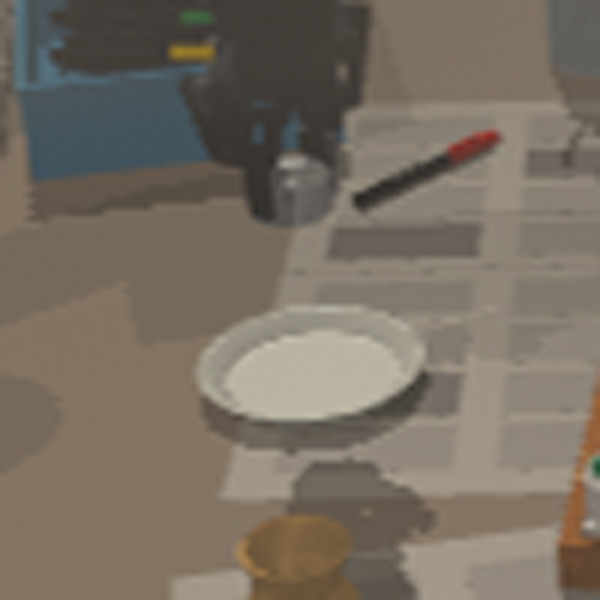

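Request:
{"method": "play_rows", "body": {"deltas": [[[3.6,0.4,0.15,3,0],[3.6,0.4,0.15,6,0],[3.6,0.4,0.15,8,0],[3.6,0.4,0.15,9.2,0],[3.6,0.4,0.15,9.6,0]]]}}

```text
clock: 20.9
tool_pos: [0.4261, 0.134, -0.0072]
tool_rot: [-0.0, 0.893, 0.45, -0.0]
wrist_force: [-1.5, -0.2, -0.5]
opening: 0.0386
```

```bash
python3 -c "
from h import *
st(); 
crop('side','s13',.423,.1345,.03,40,7)
"
```

```text
20.9 [ 0.4261  0.134  -0.0072] F [-1.5 -0.2 -0.5] M [ 0.03 -0.01 -0.04] 0.0386 j [ 0.184 -0.088  2.255 -0.     0.975 -0.749]
crop origin 163 143
```

View pics/s13.png

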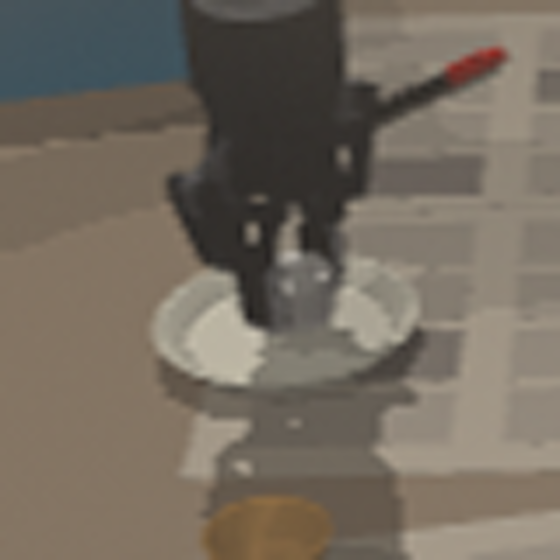

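Request:
{"method": "play_rows", "body": {"deltas": [[[3.6,0,0,0.3,0],[3.6,0,0,0.6,0],[3.6,0,0,0.8,0]]]}}

```text
clock: 21.25
tool_pos: [0.4268, 0.1344, -0.0141]
tool_rot: [0.0, 0.893, 0.45, 0.001]
wrist_force: [0.1, -0.1, -0.8]
opening: 0.0386
```

Request:
{"method": "play_rows", "body": {"deltas": [[[3.6,-0.1,0,0.2,0],[3.6,-0.1,0,0.35,0],[3.6,-0.1,0,0.35,0]]]}}

```text
clock: 21.55
tool_pos: [0.4253, 0.1334, -0.0185]
tool_rot: [-0.0, 0.893, 0.45, -0.0]
wrist_force: [-0.2, 0.4, -0.9]
opening: 0.0385
```

Request:
{"method": "play_rows", "body": {"deltas": [[[3.6,0,0,0.15,0],[3.6,0,0,0.3,0],[3.6,0,0,0.3,0]]]}}

```text
clock: 21.85
tool_pos: [0.4258, 0.1335, -0.0195]
tool_rot: [-0.0, 0.893, 0.45, -0.001]
wrist_force: [-6.8, -1.1, 14.6]
opening: 0.0389
```

Request:
{"method": "play_rows", "body": {"deltas": [[[3.6,0,0,-0.25,0],[4.5,0,0,-0.25,0],[5.5,0,0,-0.25,0],[5.5,0,0,-0.25,0]]]}}

```text
clock: 22.25
tool_pos: [0.4253, 0.1334, -0.019]
tool_rot: [-0.0, 0.893, 0.45, -0.0]
wrist_force: [1.0, -0.4, 0.3]
opening: 0.055
```

Request:
{"method": "play_rows", "body": {"deltas": [[[5.5,0,0,-3,0],[6,0,0,-7,0],[7,0,0,-11,0],[8,0,0,-15,0],[8.5,0,0,-19,0]]]}}

```text
clock: 22.75
tool_pos: [0.4251, 0.1334, 0.1725]
tool_rot: [-0.0, 0.893, 0.45, -0.0]
wrist_force: [0.3, -0.5, -0.6]
opening: 0.0855
```

```bash
python3 -c "
from h import *
st(); togo(.588,-.317,.17)
crop('side','s14',.423,.1345,.03,40,7); cupfit()
"
```

```text
22.75 [0.4251 0.1334 0.1725] F [ 0.3 -0.5 -0.6] M [ 0.02  0.06 -0.01] 0.0855 j [ 0.183 -0.329  2.123  0.     1.348 -0.75 ]
from [0.4251 0.1334 0.1725] tool shift cm [-26.51  39.88   0.25] yaw deg 53.5
crop origin 163 143
side cup 0.81 71 [ 0.4274 -0.0918  0.0253] bbox mid [ 0.4267 -0.0897  0.0386] foot [ 0.4265 -0.0906  0.0205]
scene cup 0.87 87 [ 0.4257 -0.0872  0.0255] bbox mid [ 0.4252 -0.0881  0.0389] foot [ 0.4259 -0.0866  0.0215]
wrist cup 0.88 268 [ 0.4233 -0.0853  0.0256] bbox mid [ 0.4071 -0.0861  0.0386] foot [ 0.4088 -0.0844  0.0217]
```

View pics/s14.png

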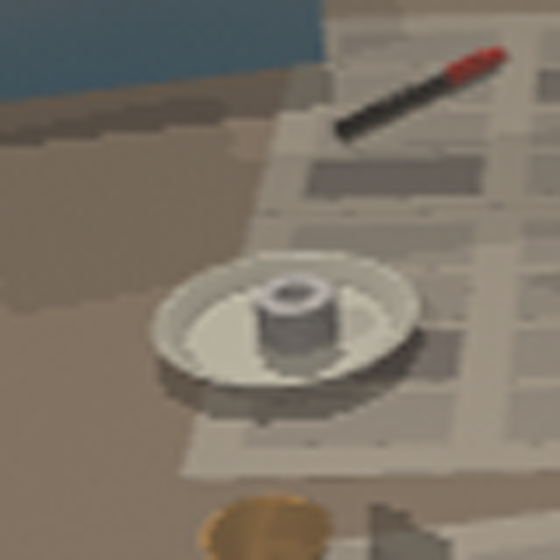

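Request:
{"method": "play_rows", "body": {"deltas": [[[8.5,-2.6,3.95,0,0],[8.5,-5.2,7.9,0,0],[8.5,-7.8,11.8,0,0],[8.5,-10.4,15.8,0,0],[8.5,-13,19.7,0,0]]]}}

```text
clock: 23.6
tool_pos: [0.5059, -0.0899, 0.1691]
tool_rot: [-0.001, 0.893, 0.45, -0.001]
wrist_force: [1.0, 0.0, -0.4]
opening: 0.0848
```

Request:
{"method": "play_rows", "body": {"deltas": [[[8.5,-2.6,3.95,0,0],[8.5,-5.2,7.9,0,0],[8.5,-7.8,11.8,0,0],[8.5,-10.4,15.8,0,0],[8.5,-12.9,19.6,0,0]]]}}

```text
clock: 24.1
tool_pos: [0.5868, -0.3101, 0.1684]
tool_rot: [-0.002, 0.893, 0.45, -0.001]
wrist_force: [0.6, 1.0, 0.2]
opening: 0.085
```

```bash
python3 -c "
from h import *
st(); togo(.588,-.316,.048)
for n in('side','scene','wrist'):
    c=cam(n);P=cloud(c).reshape(-1,3);P=P[~np.isnan(P[:,0])];near=P[(np.hypot(P[:,0]-.588,P[:,1]+.317)<.04)]
    s=near[(near[:,2]>.084)&(near[:,2]<.096)];print(n,len(s),fitc(s,.031,[.588,-.317]))
    t=near[(near[:,2]>.116)&(near[:,2]<.15)];print(t.max(0),len(t))
    if n=='wrist': save(c,'w15')
"
```

```text
24.1 [ 0.5868 -0.3101  0.1684] F [0.6 1.  0.2] M [ 0.01  0.   -0.02] 0.085 j [-0.567  0.18   1.65   0.     1.315 -1.5  ]
from [ 0.5868 -0.3101  0.1684] tool shift cm [-0.4   0.5  12.04] yaw deg 53.5
side 107 (array([ 0.58868649, -0.31722081]), np.float64(0.0007429053160488905))
[ 0.60693345 -0.30291963  0.13763091] 133
scene 56 (array([ 0.58880678, -0.3160367 ]), np.float64(0.00073385110725011))
[ 0.60678192 -0.29377067  0.13802368] 80
wrist 175 (array([ 0.58689651, -0.3157061 ]), np.float64(0.00023267249082299657))
[ 0.60789129 -0.29443758  0.1399491 ] 1805
```

View pics/w15.png

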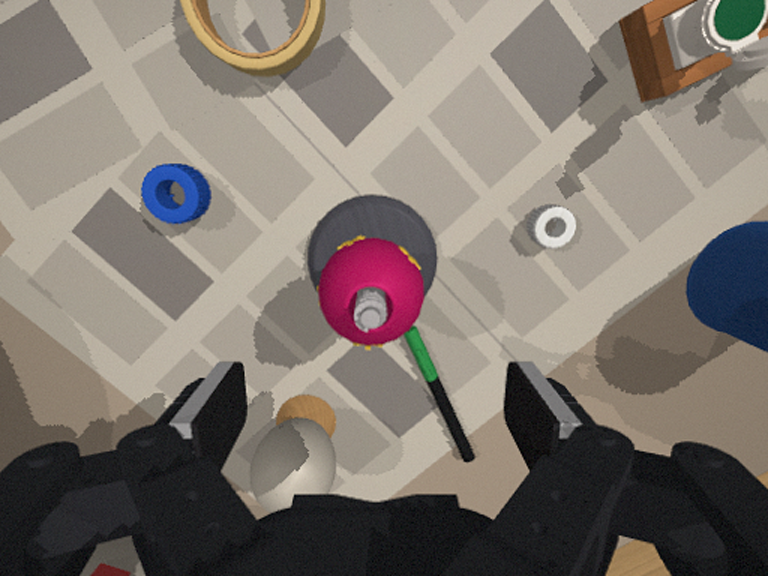

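Request:
{"method": "play_rows", "body": {"deltas": [[[8.5,-0.5,0.5,1,0],[8.5,-0.5,0.5,2,0],[8.5,-0.5,0.5,2,0]]]}}

```text
clock: 24.55
tool_pos: [0.5867, -0.3136, 0.1479]
tool_rot: [-0.002, 0.893, 0.45, -0.001]
wrist_force: [0.7, 0.6, -0.6]
opening: 0.0852
```

```bash
python3 -c "
from h import *
st(); togo(.588,-.316,.048)"
```

```text
24.55 [ 0.5867 -0.3136  0.1479] F [ 0.7  0.6 -0.6] M [-0.03  0.04 -0.05] 0.0852 j [-0.572  0.2    1.663  0.     1.284 -1.506]
from [ 0.5867 -0.3136  0.1479] tool shift cm [-0.11  0.3   9.99] yaw deg 53.5
```

Request:
{"method": "play_rows", "body": {"deltas": [[[8.5,-0.1,0.25,2,0],[8.5,-0.1,0.25,4,0],[8.5,-0.1,0.25,6,0],[8.5,-0.1,0.25,8,0],[8.5,-0.1,0.25,9,0]]]}}

```text
clock: 25.05
tool_pos: [0.5886, -0.316, 0.059]
tool_rot: [-0.001, 0.893, 0.451, -0.001]
wrist_force: [0.2, 0.3, -0.7]
opening: 0.0851
```

```bash
python3 -c "
from h import *
st(); togo(.588,-.316,.048); crop('side','s16',.588,-.317,.12,50,6)
crop('scene','sc16',.588,-.317,.12,40,7)
"
```

```text
25.05 [ 0.5886 -0.316   0.059 ] F [ 0.2  0.3 -0.7] M [-0.07 -0.01  0.01] 0.0851 j [-0.573  0.288  1.717  0.     1.14  -1.508]
from [ 0.5886 -0.316   0.059 ] tool shift cm [-0.03 -0.04  1.1 ] yaw deg 53.6
crop origin 211 191
crop origin 165 71
```

View pics/s16.png

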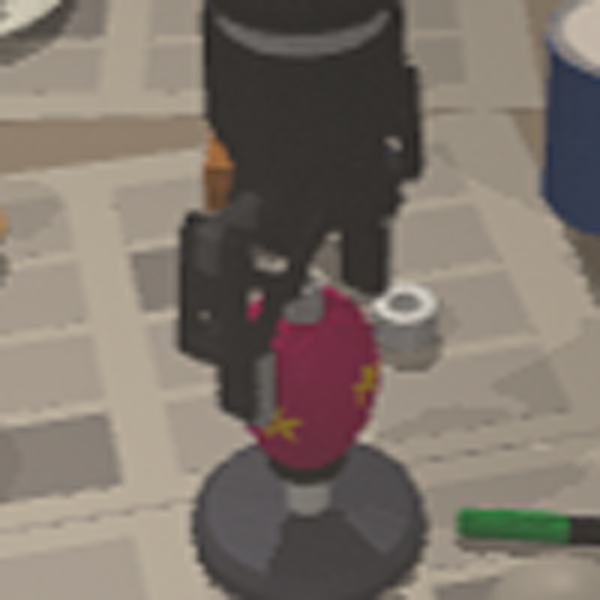

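View pics/sc16.png

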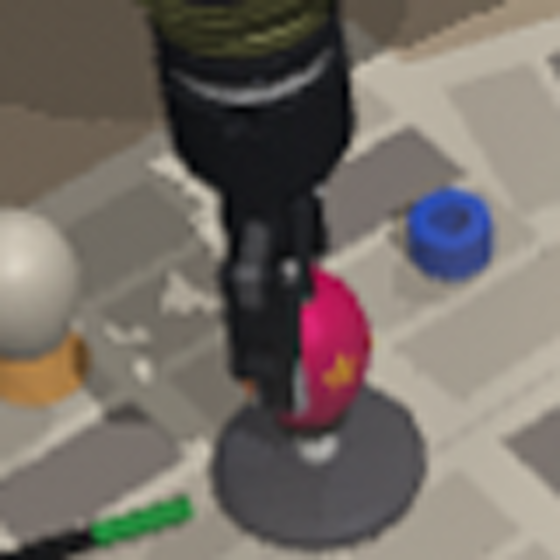

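```bash
python3 - <<'E'
from h import *
o=arm.observe();w,a,b,c_=o["tool_rot"];T=Ro.from_quat([a,b,c_,w]).as_matrix()
for n in("side","scene","wrist"):
    c=cam(n);P=cloud(c).reshape(-1,3);P=P[~np.isnan(P[:,0])]
    q=(P-o["tool_pos"])@T
    f=q[(abs(q[:,0])>.038)&(abs(q[:,0])<.06)&(abs(q[:,1])<.02)&(q[:,2]<-.0)]
    wz=o["tool_pos"][2]-f[:,2]
    print(n,len(f),np.histogram(wz,bins=np.arange(.06,.15,.005)))
    g=q[(abs(q[:,0])<.015)&(abs(q[:,1])<.045)]; wz=o["tool_pos"][2]-g[:,2]
    print("  mid",np.histogram(wz,bins=np.arange(.12,.2,.005)))
E
```

```text
side 1247 (array([ 0,  0,  0,  0,  0,  0,  0,  7, 18, 32, 28, 23, 35, 29, 20, 16, 16]), array([0.06 , 0.065, 0.07 , 0.075, 0.08 , 0.085, 0.09 , 0.095, 0.1  ,
       0.105, 0.11 , 0.115, 0.12 , 0.125, 0.13 , 0.135, 0.14 , 0.145]))
  mid (array([22,  9,  5,  1,  0,  0,  0,  4,  7,  5,  3,  5, 11, 19, 10,  3]), array([0.12 , 0.125, 0.13 , 0.135, 0.14 , 0.145, 0.15 , 0.155, 0.16 ,
       0.165, 0.17 , 0.175, 0.18 , 0.185, 0.19 , 0.195, 0.2  ]))
scene 741 (array([ 0,  0,  0,  0,  0,  0,  0,  0,  3, 10,  8, 11,  8,  7,  2,  2,  1]), array([0.06 , 0.065, 0.07 , 0.075, 0.08 , 0.085, 0.09 , 0.095, 0.1  ,
       0.105, 0.11 , 0.115, 0.12 , 0.125, 0.13 , 0.135, 0.14 , 0.145]))
  mid (array([5, 0, 1, 3, 0, 0, 0, 0, 0, 0, 1, 0, 0, 0, 2, 0]), array([0.12 , 0.125, 0.13 , 0.135, 0.14 , 0.145, 0.15 , 0.155, 0.16 ,
       0.165, 0.17 , 0.175, 0.18 , 0.185, 0.19 , 0.195, 0.2  ]))
wrist 13659 (array([  0,   0,   0,   0,   0,   0,   0,   0, 167, 428, 557, 635, 721,
       794, 737, 863, 323]), array([0.06 , 0.065, 0.07 , 0.075, 0.08 , 0.085, 0.09 , 0.095, 0.1  ,
       0.105, 0.11 , 0.115, 0.12 , 0.125, 0.13 , 0.135, 0.14 , 0.145]))
  mid (array([1384,  269,  725,  614,    1,    0,    0,    0,  857, 1491, 1933,
       1610,  658,  394,    0,    0]), array([0.12 , 0.125, 0.13 , 0.135, 0.14 , 0.145, 0.15 , 0.155, 0.16 ,
       0.165, 0.17 , 0.175, 0.18 , 0.185, 0.19 , 0.195, 0.2  ]))
```

Request:
{"method": "play_rows", "body": {"deltas": [[[8.5,0,0,0.5,0],[8.5,0,0,1,0],[8.5,0,0,1.5,0],[8.5,0,0,1.5,0]]]}}

```text
clock: 25.7
tool_pos: [0.5891, -0.3174, 0.0449]
tool_rot: [-0.001, 0.893, 0.45, -0.001]
wrist_force: [0.4, 0.7, 0.2]
opening: 0.085
```

```bash
python3 - <<'E'
from h import *
st()
o=arm.observe();w,a,b,c_=o["tool_rot"];T=Ro.from_quat([a,b,c_,w]).as_matrix()
for n in("side","wrist"):
    c=cam(n);P=cloud(c).reshape(-1,3);P=P[~np.isnan(P[:,0])]
    q=(P-o["tool_pos"])@T
    g=q[(abs(q[:,0])<.015)&(abs(q[:,1])<.045)]; wz=o["tool_pos"][2]-g[:,2]
    print(n,"  mid",np.histogram(wz,bins=np.arange(.12,.18,.0025)))
    if n=="wrist": save(c,"w17")
crop('side','s17',.588,-.317,.12,50,6)
E
```

```text
25.7 [ 0.5891 -0.3174  0.0449] F [0.4 0.7 0.2] M [ 0.03 -0.01 -0.01] 0.085 j [-0.574  0.305  1.722 -0.     1.117 -1.508]
side   mid (array([11,  2,  3,  2,  0,  1,  0,  0,  0,  2,  4,  3,  2,  3,  1,  1,  3,
        3,  3,  7,  8,  7,  8]), array([0.12  , 0.1225, 0.125 , 0.1275, 0.13  , 0.1325, 0.135 , 0.1375,
       0.14  , 0.1425, 0.145 , 0.1475, 0.15  , 0.1525, 0.155 , 0.1575,
       0.16  , 0.1625, 0.165 , 0.1675, 0.17  , 0.1725, 0.175 , 0.1775]))
wrist   mid (array([1779,   49,  359,   70,  419,  534,  192,  378,    1,   67,  585,
        546,  808,  910,  988,  978,  935,  166,  324,  596,   48,    0,
          0]), array([0.12  , 0.1225, 0.125 , 0.1275, 0.13  , 0.1325, 0.135 , 0.1375,
       0.14  , 0.1425, 0.145 , 0.1475, 0.15  , 0.1525, 0.155 , 0.1575,
       0.16  , 0.1625, 0.165 , 0.1675, 0.17  , 0.1725, 0.175 , 0.1775]))
crop origin 211 191
```

View pics/s17.png

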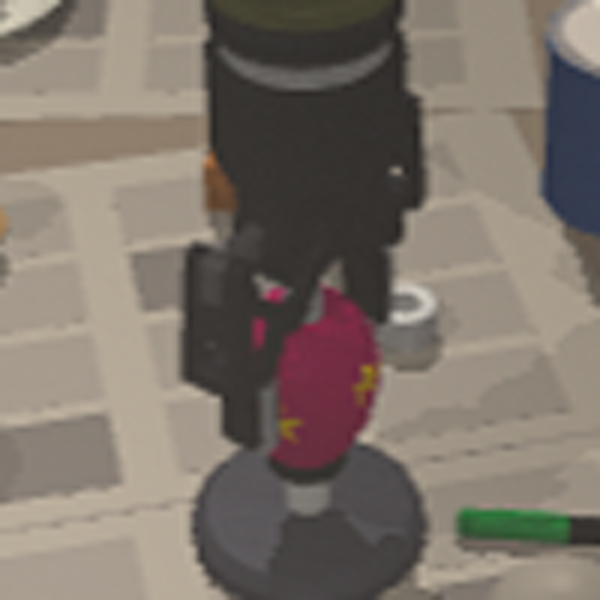

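View pics/w17.png

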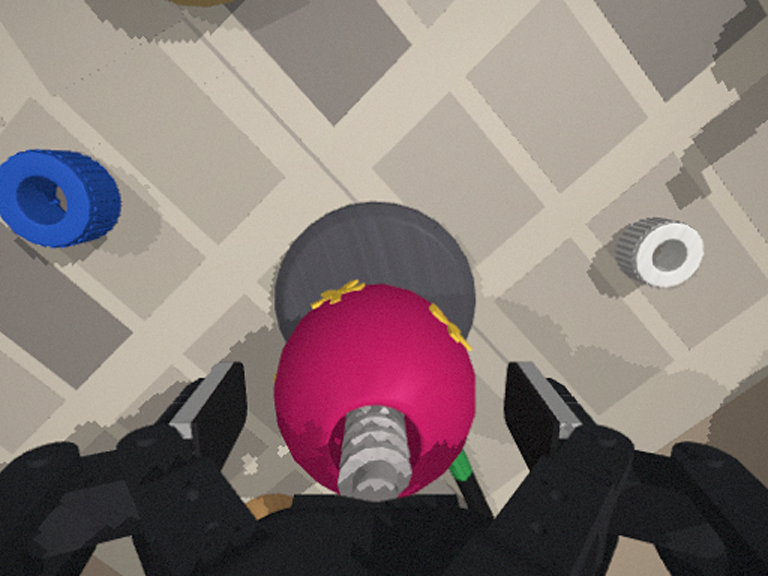

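Request:
{"method": "play_rows", "body": {"deltas": [[[8.5,0.05,-0.15,0.2,0],[7,0.05,-0.15,0.2,0],[5.5,0.05,-0.15,0.2,0],[5.5,0.05,-0.15,0.2,0],[5.5,0.05,-0.15,0.2,0]]], "force": 25}}

```text
clock: 26.35
tool_pos: [0.5891, -0.3166, 0.0446]
tool_rot: [0.0, 0.893, 0.45, 0.0]
wrist_force: [0.1, 0.8, 1.9]
opening: 0.0574
```

```bash
python3 - <<'E'
from h import *
st()
crop('side','s18',.588,-.317,.12,50,6)
c=cam("wrist");save(c,"w18")
E
```

```text
26.35 [ 0.5891 -0.3166  0.0446] F [0.1 0.8 1.9] M [ 0.06  0.   -0.05] 0.0574 j [-0.573  0.303  1.725  0.     1.113 -1.507]
crop origin 211 191
```

View pics/s18.png

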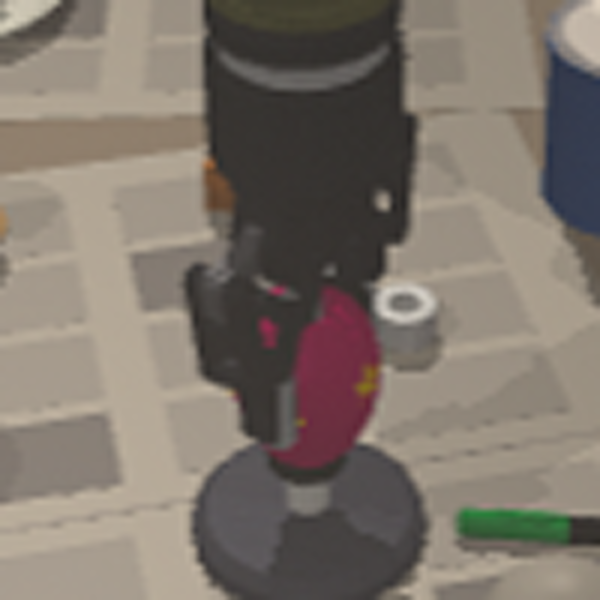

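View pics/w18.png

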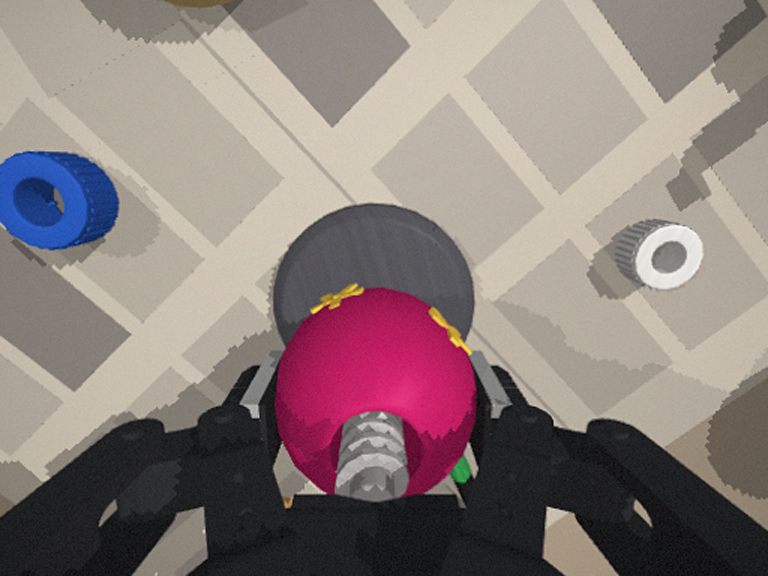

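Request:
{"method": "play_rows", "body": {"deltas": [[[5.2,0,0,0,0],[5.2,0,0,0,0],[5.2,0,0,0,0]]]}}

```text
clock: 26.75
tool_pos: [0.5891, -0.3166, 0.0445]
tool_rot: [0.0, 0.893, 0.45, 0.0]
wrist_force: [-1.0, 0.9, 2.1]
opening: 0.0573
```

```bash
python3 - <<'E'
from h import *
st()
o=arm.observe();w,a,b,c_=o["tool_rot"];T=Ro.from_quat([a,b,c_,w]).as_matrix()
for n in("side","wrist"):
    c=cam(n);P=cloud(c).reshape(-1,3);P=P[~np.isnan(P[:,0])]
    q=(P-o["tool_pos"])@T
    f=q[(abs(q[:,0])>.0315)&(abs(q[:,0])<.05)&(abs(q[:,1])<.02)&(q[:,2]<.0)]
    print(n,np.histogram(o["tool_pos"][2]-f[:,2],bins=np.arange(.06,.13,.005)))
    # pad face positions
    for z in np.arange(.08,.11,.005):
        s=f[abs(o["tool_pos"][2]-f[:,2]-z)<.0025]
        if len(s):print(round(z,3), s[:,0].min().round(4),s[:,0].max().round(4))
    s=P[(P[:,2]>.05)&(P[:,2]<.118)&(np.hypot(P[:,0]-.588,P[:,1]+.316)<.04)]
    if n=='wrist':
        e=c["color"]
E
```

```text
26.75 [ 0.5891 -0.3166  0.0445] F [-1.   0.9  2.1] M [0.11 0.02 0.01] 0.0573 j [-0.573  0.303  1.725  0.     1.113 -1.507]
side (array([ 0,  0,  0,  5,  8, 16, 14, 16, 14, 11,  3, 11, 20, 13]), array([0.06 , 0.065, 0.07 , 0.075, 0.08 , 0.085, 0.09 , 0.095, 0.1  ,
       0.105, 0.11 , 0.115, 0.12 , 0.125, 0.13 ]))
0.08 -0.0404 -0.0318
0.085 -0.0437 -0.0319
0.09 -0.0444 -0.0324
0.095 -0.0435 0.0325
0.1 -0.0437 -0.0321
0.105 -0.0444 0.0316
wrist (array([   0,    0,    0,    7,   99,  163,  183,  200,  241,  145,  156,
        369,  973, 2628]), array([0.06 , 0.065, 0.07 , 0.075, 0.08 , 0.085, 0.09 , 0.095, 0.1  ,
       0.105, 0.11 , 0.115, 0.12 , 0.125, 0.13 ]))
0.08 -0.0385 0.0393
0.085 -0.0417 0.0421
0.09 -0.0421 0.0427
0.095 -0.0418 0.0424
0.1 -0.042 0.0426
0.105 -0.0419 0.0427
```

Request:
{"method": "play_rows", "body": {"deltas": [[[5.2,0,0,-0.4,0],[5.2,0,0,-1,0],[5.2,0,0,-1.8,0],[5.2,0,0,-2.5,0],[5.2,0,0,-3,0]]]}}

```text
clock: 27.35
tool_pos: [0.5893, -0.3168, 0.0755]
tool_rot: [0.001, 0.893, 0.45, 0.0]
wrist_force: [-0.3, -0.1, -0.3]
opening: 0.0569
```

```bash
python3 - <<'E'
from h import *
st()
crop('side','s19',.588,-.317,.12,50,6)
E
```

```text
27.35 [ 0.5893 -0.3168  0.0755] F [-0.3 -0.1 -0.3] M [ 0.02 -0.05 -0.03] 0.0569 j [-0.573  0.27   1.709 -0.     1.161 -1.507]
crop origin 211 191
```

View pics/s19.png

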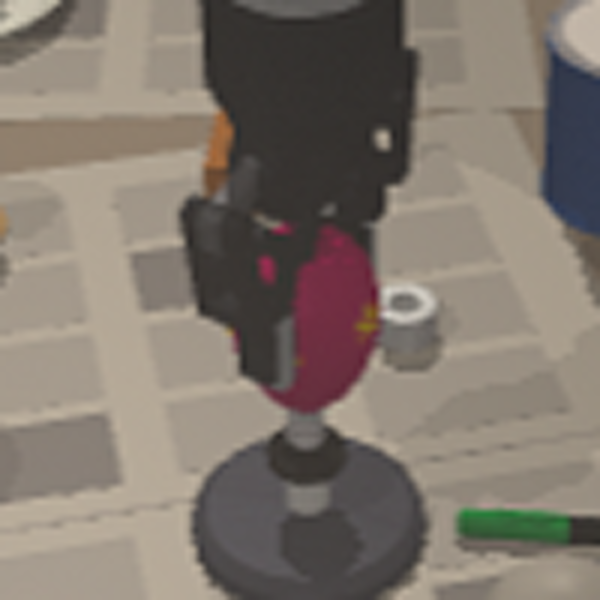

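Request:
{"method": "play_rows", "body": {"deltas": [[[5.2,0,0,-2,0],[5.2,0,0,-4,0],[5.2,0,0,-6,0],[5.2,0,0,-8.5,0],[5.2,0,0,-10.5,0]]]}}

```text
clock: 27.9
tool_pos: [0.5891, -0.3167, 0.1808]
tool_rot: [0.0, 0.893, 0.45, 0.0]
wrist_force: [-0.1, -0.6, -0.8]
opening: 0.0568
```

Request:
{"method": "play_rows", "body": {"deltas": [[[5.2,0,0,0,0],[5.2,0,0,-0.5,0],[5.2,0,0,-0.5,0]]]}}

```text
clock: 28.2
tool_pos: [0.5885, -0.3163, 0.1832]
tool_rot: [-0.001, 0.893, 0.45, -0.0]
wrist_force: [0.5, 0.2, -0.4]
opening: 0.0574
```

```bash
python3 - <<'E'
from h import *
st(); togo(.4262,-.0892,.13)
c=cam("side"); save(c,"s20"); cupfit(); dishfit()
cl=cloud(c)
regs("side","egg",cl,1)
E
```

```text
28.2 [ 0.5885 -0.3163  0.1832] F [ 0.5  0.2 -0.4] M [-0.04  0.    0.03] 0.0574 j [-0.573  0.177  1.628 -0.     1.338 -1.507]
from [ 0.5885 -0.3163  0.1832] tool shift cm [  8.6  -26.54   5.36] yaw deg 53.5
side cup 0.56 74 [ 0.4272 -0.0918  0.0257] bbox mid [ 0.4266 -0.0916  0.0385] foot [ 0.4273 -0.0606  0.0201]
side dish 103 [0.4248 0.1328 0.0628]
scene dish 251 [0.4213 0.1372 0.0615]
side egg 0.89 n 451 xy [264. 206.] med [ 0.5964 -0.3398  0.2363] lo [ 0.5749 -0.3483  0.1943] hi [ 0.6152 -0.2985  0.2582]
```

View pics/s20.png

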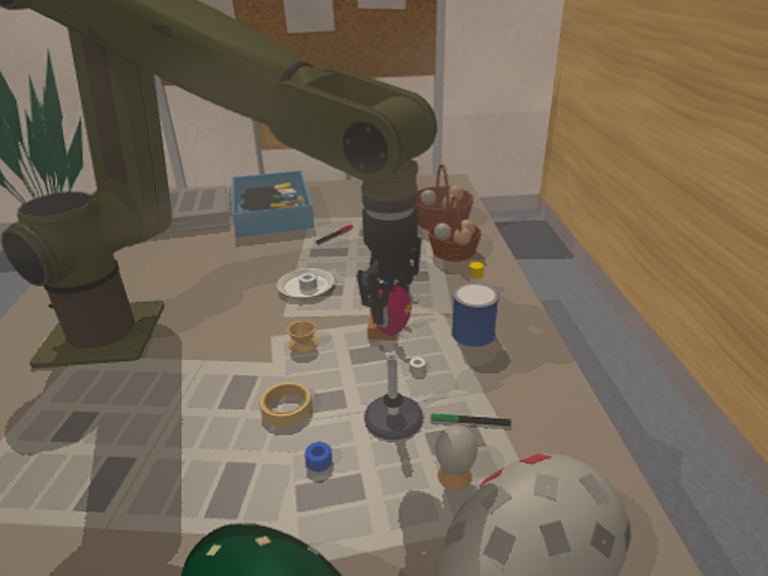

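Request:
{"method": "play_rows", "body": {"deltas": [[[5.2,1,-3,0,0],[5.2,2.2,-6.8,0,0],[5.2,3.5,-10.8,1,0],[5.2,4.8,-14.8,2,0],[5.2,6,-18.5,3,0]]]}}

```text
clock: 29.3
tool_pos: [0.4748, -0.157, 0.154]
tool_rot: [0.0, 0.893, 0.45, 0.0]
wrist_force: [0.3, 0.5, -0.7]
opening: 0.0572
```

Request:
{"method": "play_rows", "body": {"deltas": [[[5.2,1.2,-3.7,1,0],[5.2,2.2,-6.8,2,0],[5.2,2.6,-8,3,0],[5.2,2.6,-8,3,0]]]}}

```text
clock: 29.7
tool_pos: [0.4256, -0.0887, 0.1228]
tool_rot: [-0.001, 0.893, 0.451, -0.001]
wrist_force: [0.9, -0.6, -0.7]
opening: 0.0567
```

```bash
python3 - <<'E'
from h import *
st(); togo(.4262,-.0892,.08)
cupfit()
for n in("side","scene"):
    c=cam(n);P=cloud(c);
    for r in arm.regions_of(n,"egg")[:1]:
        Q=P[r["mask"]];Q=Q[~np.isnan(Q[:,0])]; print(n,"egg",round(float(r["score"]),2),Q.min(0).round(3),Q.max(0).round(3), np.percentile(Q,2,0).round(3))
        s=Q[(Q[:,2]>.12)&(Q[:,2]<.15)]; print(len(s), fitc(s,.0305,arm.observe()["tool_pos"][:2]) if len(s)>5 else "")
crop('side','s21',.4262,-.0892,.1,55,6)
crop('scene','sc21',.4262,-.0892,.1,45,6)
E
```

```text
29.7 [ 0.4256 -0.0887  0.1228] F [ 0.9 -0.6 -0.7] M [-0.01 -0.04  0.03] 0.0567 j [-0.329 -0.31   2.195 -0.     1.259 -1.264]
from [ 0.4256 -0.0887  0.1228] tool shift cm [-0.01  0.08  4.28] yaw deg 53.6
side cup 0.92 67 [ 0.4272 -0.091   0.0255] bbox mid [ 0.4281 -0.0899  0.0381] foot [ 0.4273 -0.0914  0.021 ]
scene cup 0.54 81 [ 0.4259 -0.0868  0.0256] bbox mid [ 0.425  -0.088   0.0398] foot [ 0.4256 -0.0872  0.0207]
side egg 0.49 [0.792 0.019 0.046] [0.821 0.048 0.089] [0.792 0.02  0.05 ]
0 
scene egg 0.48 [ 0.327 -0.244 -0.004] [ 0.471 -0.029  0.24 ] [ 0.369 -0.182  0.002]
11 (array([ 0.42193673, -0.09408816]), np.float64(0.0015772732932692428))
crop origin 143 146
crop origin 248 95
```

View pics/s21.png

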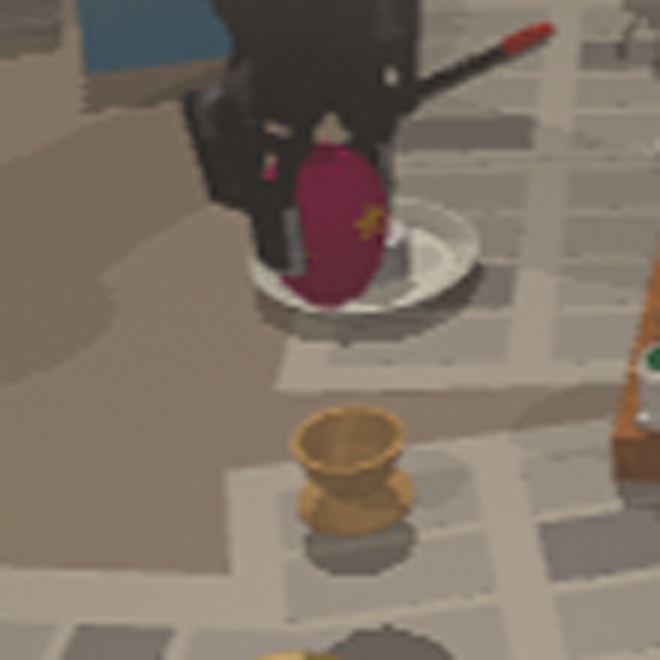

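View pics/sc21.png

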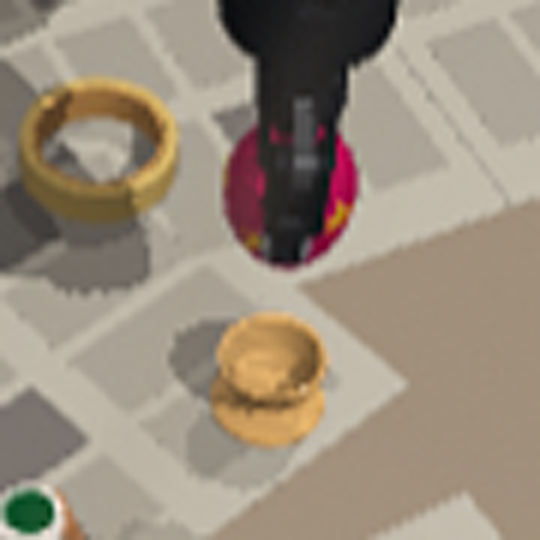

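```bash
cat >> h.py <<'E'
def eggfit():
    A=[]
    for n in("side","scene","wrist"):
        c=cam(n);P=cloud(c);im=c["color"].astype(int)
        m=(im[...,0]>70)&(im[...,1]<45)&(im[...,2]>25)&(im[...,2]<140)&(im[...,0]-im[...,1]>60)
        Q=P[m];Q=Q[~np.isnan(Q[:,0])]
        md=np.median(Q,0);Q=Q[np.linalg.norm(Q-md,axis=1)<.06]
        if len(Q)<15: continue
        # egg model: lower semi 45*k? use ellipsoid halves: up 31+, rad 31
        def f(q):
            r=np.hypot(Q[:,0]-q[0],Q[:,1]-q[1]);dz=Q[:,2]-q[2]
            s=np.where(dz>0,33.5e-3,52e-3)
            return (np.sqrt((r/.031)**2+(dz/s)**2)-1)*.031
        s=least_squares(f,[md[0],md[1],md[2]],loss="soft_l1",f_scale=.001);print(n,"egg",len(Q),s.x.round(4),"bottom",(s.x[2]-.045).round(4),"res",np.median(abs(s.fun)).round(4)); A.append(s.x)
    print("mean side/scene",np.mean(A[:2],0).round(4))
E
python3 - <<'E'
from h import *
eggfit()
E
```

```text
side egg 127 [ 0.4273 -0.0902  0.1692] bottom 0.1242 res 0.0008
scene egg 192 [ 0.4365 -1.2323 -0.2524] bottom -0.2974 res 0.012
wrist egg 14412 [ 0.4243 -0.0875  0.1698] bottom 0.1248 res 0.0007
mean side/scene [ 0.4319 -0.6612 -0.0416]
```

Request:
{"method": "play_rows", "body": {"deltas": [[[5.2,0,0,2,0],[5.2,0,0,4,0],[5.2,0,0,6,0],[5.2,0,0,7.5,0],[5.2,0,0,8.4,0]]]}}

```text
clock: 30.95
tool_pos: [0.4262, -0.0894, 0.0388]
tool_rot: [-0.001, 0.893, 0.45, -0.001]
wrist_force: [0.1, 1.3, -0.1]
opening: 0.0572
```

```bash
python3 - <<'E'
from h import *
st(); eggfit()
cupfit()
crop('side','s22',.4262,-.0892,.06,40,7)
crop('scene','sc22',.4262,-.0892,.06,40,7)
E
```

```text
30.95 [ 0.4262 -0.0894  0.0388] F [ 0.1  1.3 -0.1] M [-0.03  0.    0.04] 0.0572 j [-0.33  -0.195  2.257  0.     1.082 -1.264]
side egg 122 [ 0.427  -0.0898  0.0841] bottom 0.0391 res 0.0012
scene egg 279 [ 0.4479 -1.2624 -0.2596] bottom -0.3046 res 0.014
wrist egg 14488 [ 0.4233 -0.0871  0.0845] bottom 0.0395 res 0.0007
mean side/scene [ 0.4374 -0.6761 -0.0878]
side cup 0.69 43 [ 0.4268 -0.0923  0.0253] bbox mid [ 0.4252 -0.1003  0.039 ] foot [ 0.4259 -0.0915  0.0221]
scene cup 0.71 19 [ 0.6676 -0.4457  0.0261] bbox mid [ 0.6713 -0.4261  0.0402] foot [ 0.6694 -0.4393  0.0463]
wrist cup 0.91 672 [ 0.3836 -0.0538  0.033 ] bbox mid [ 0.4133 -0.0798  0.0388] foot [ 0.4137 -0.08    0.0224]
crop origin 160 172
crop origin 252 109
```

View pics/s22.png

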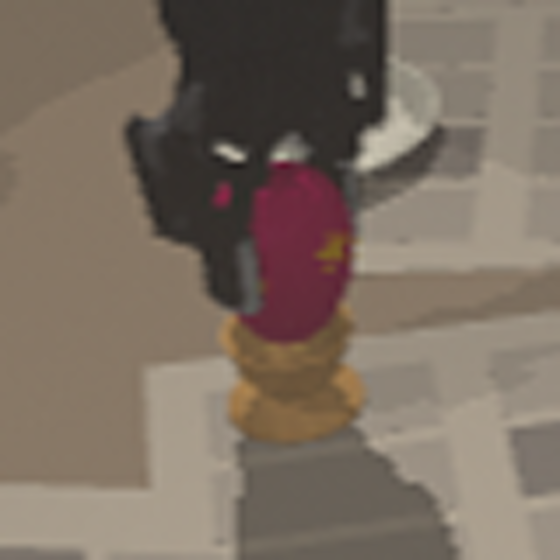

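View pics/sc22.png

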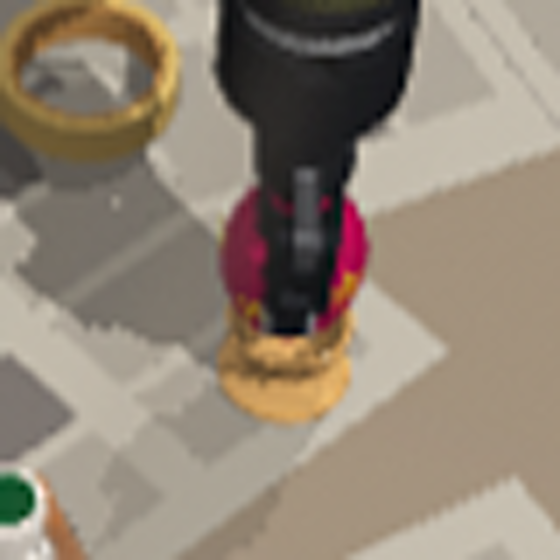

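Request:
{"method": "play_rows", "body": {"deltas": [[[5.2,0,0,0.5,0],[5.2,0,0,0.9,0],[5.2,0,0,1.1,0],[5.2,0,0,1.1,0]]]}}

```text
clock: 31.9
tool_pos: [0.4265, -0.0896, 0.0285]
tool_rot: [-0.0, 0.893, 0.45, -0.0]
wrist_force: [0.5, -1.4, -1.5]
opening: 0.0575
```

Request:
{"method": "play_rows", "body": {"deltas": [[[5.2,0,0,0.1,0],[5.2,0,0,0.2,0],[5.2,0,0,0.2,0]]]}}

```text
clock: 32.2
tool_pos: [0.427, -0.0898, 0.0272]
tool_rot: [-0.0, 0.893, 0.45, -0.0]
wrist_force: [-0.4, 0.6, -0.3]
opening: 0.0576
```

Request:
{"method": "play_rows", "body": {"deltas": [[[5.2,0,0,0.1,0],[5.2,0,0,0.2,0],[5.2,0,0,0.2,0]]]}}

```text
clock: 32.5
tool_pos: [0.427, -0.0898, 0.0255]
tool_rot: [-0.0, 0.893, 0.45, -0.0]
wrist_force: [-2.3, 0.3, 2.8]
opening: 0.0567
```

```bash
python3 - <<'E'
from h import *
st(); eggfit()
E
```

```text
32.5 [ 0.427  -0.0898  0.0255] F [-2.3  0.3  2.8] M [0.03 0.27 0.01] 0.0567 j [-0.33  -0.172  2.264 -0.     1.05  -1.264]
side egg 121 [ 0.4275 -0.0906  0.0707] bottom 0.0257 res 0.0011
scene egg 273 [ 0.4489 -1.2645 -0.2532] bottom -0.2982 res 0.0148
wrist egg 14515 [ 0.4243 -0.0875  0.0711] bottom 0.0261 res 0.0007
mean side/scene [ 0.4382 -0.6776 -0.0912]
```

Request:
{"method": "play_rows", "body": {"deltas": [[[5.9,0,0,0,0],[6.3,0,0,0,0],[7.2,0,0,0,0],[8,0,0,0,0],[8.5,0,0,0,0]]]}}

```text
clock: 33.15
tool_pos: [0.427, -0.0898, 0.0251]
tool_rot: [-0.0, 0.893, 0.45, 0.0]
wrist_force: [0.2, -0.3, 0.9]
opening: 0.0851
```

Request:
{"method": "play_rows", "body": {"deltas": [[[8.5,0,0,-1,0],[8.5,0,0,-3,0],[8.5,0,0,-7,0],[8.5,0,0,-12,0],[8.5,0,0,-16,0]]]}}

```text
clock: 33.65
tool_pos: [0.4274, -0.0899, 0.1887]
tool_rot: [0.001, 0.893, 0.45, 0.001]
wrist_force: [0.8, 0.8, -0.1]
opening: 0.085
```

```bash
python3 - <<'E'
from h import *
st(); eggfit()
crop('side','s23',.4262,-.0892,.06,40,7)
crop('scene','sc23',.4262,-.0892,.06,40,7)
E
```

```text
33.65 [ 0.4274 -0.0899  0.1887] F [ 0.8  0.8 -0.1] M [ 0.02 -0.09 -0.02] 0.085 j [-0.33  -0.366  2.123  0.     1.382 -1.264]
side egg 130 [ 0.4261 -0.0872  0.0694] bottom 0.0244 res 0.0009
scene egg 108 [ 0.4329 -1.204  -0.2238] bottom -0.2688 res 0.0079
wrist egg 2474 [ 0.4233 -0.0851  0.071 ] bottom 0.026 res 0.0003
mean side/scene [ 0.4295 -0.6456 -0.0772]
crop origin 160 172
crop origin 252 109
```

View pics/s23.png

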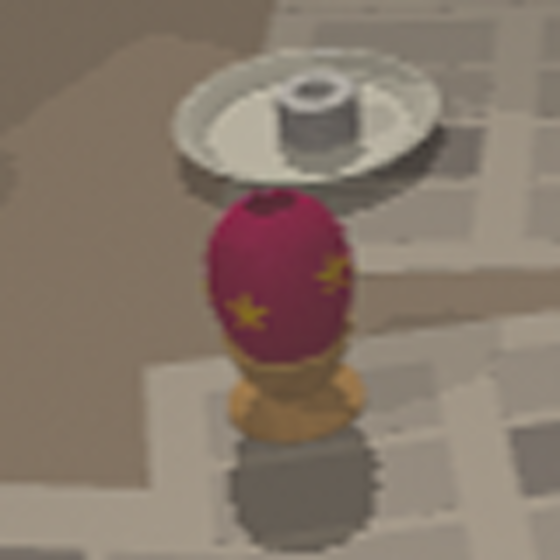

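View pics/sc23.png

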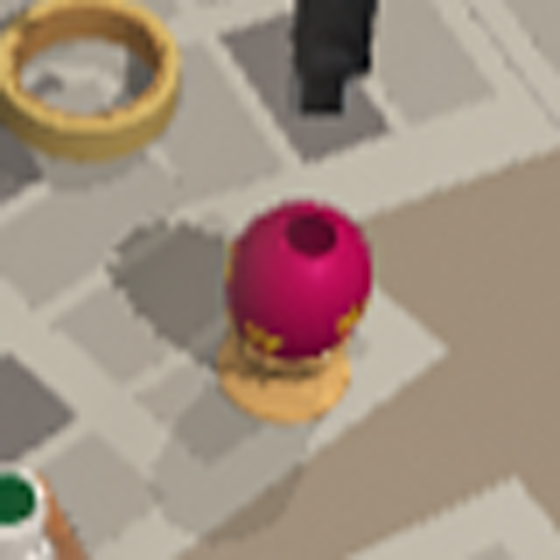

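```bash
cat >> h.py <<'E'
def ray(c,u,v,z):
    p=cv2.undistortPoints(np.array([[[u,v]]],float),K(c),np.array(c["dist"])).reshape(2)
    R=np.array(c["R"]);C=-R.T@np.array(c["t"]);d=R.T@np.array([p[0],p[1],1]);return C+d*(z-C[2])/d[2]
E
python3 - <<'E'
from h import *
c=cam("side");print(ray(c,198.9,201,.1))
c=cam("scene");print(ray(c,296.6,142.6,.1))
c=cam("wrist");save(c,"w24")
E
```

```text
[ 0.42672499 -0.08657048  0.1       ]
[ 0.42328434 -0.07935229  0.1       ]
```

View pics/w24.png

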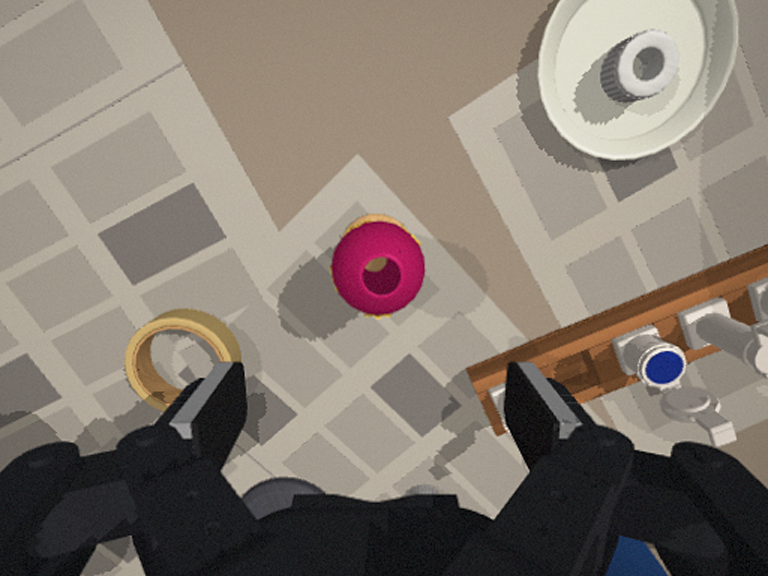

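```bash
cat > pots.py <<'E'
from h import *
est={}
for n in("side","scene"):
    c=cam(n);im=cv2.cvtColor(c["color"],cv2.COLOR_RGB2HSV);cl=cloud(c)
    for nm,lo,hi in(("green",(50,120,30),(85,255,200)),("blue",(110,150,40),(130,255,255)),("yellow",(22,150,100),(32,255,255))):
        m=cv2.inRange(im,lo,hi)>0
        near=(abs(cl[...,2]-.06)<.012)&(abs(cl[...,0]-.615)<.06)&(cl[...,1]>-.12)&(cl[...,1]<.2)
        m&=near
        vs,us=np.nonzero(m)
        if len(vs)<4: continue
        P=ray(c,us.mean(),vs.mean(),.059); print(n,nm,len(vs),P.round(4),np.nanmedian(cl[m],0).round(4)); est.setdefault(nm,[]).append(P)
    reg=arm.regions_of(n,"varnish")
    P=cl[reg[0]["mask"]];P=P[~np.isnan(P[:,0])]; t=P[P[:,2]>.086]; print(n,"varn top",len(t),np.median(t,0).round(4),t.min(0).round(4),t.max(0).round(4))
p={k:np.mean(v,0) for k,v in est.items()};print({k:v.round(4) for k,v in p.items()})
if len(p)==3:
    d=p["yellow"]-p["green"]; print("dist",np.linalg.norm(d[:2])/.052,"angle of rack y",np.degrees(np.arctan2(d[1],d[0])))
E
python3 pots.py; python3 -c "
from h import *
crop('side','s25',.615,.04,.06,60,6)
crop('scene','sc25',.615,.04,.06,60,6)"
```

```text
side green 4 [ 0.5886 -0.063   0.059 ] [ 0.5887 -0.0648  0.0603]
side varn top 30 [0.6167 0.0802 0.0882] [0.6008 0.069  0.086 ] [0.6308 0.0931 0.0916]
scene green 40 [ 0.5877 -0.0659  0.059 ] [ 0.5881 -0.0653  0.0597]
scene blue 43 [0.607  0.0363 0.059 ] [0.6079 0.0373 0.0606]
scene yellow 62 [0.629  0.1381 0.059 ] [0.6298 0.1381 0.0601]
scene varn top 98 [0.6158 0.0882 0.089 ] [0.5951 0.0747 0.086 ] [0.6536 0.1249 0.1035]
{'green': array([ 0.5881, -0.0645,  0.059 ]), 'blue': array([0.607 , 0.0363, 0.059 ]), 'yellow': array([0.629 , 0.1381, 0.059 ])}
dist 3.9740705886679324 angle of rack y 78.58915438932355
crop origin 199 126
crop origin 205 151
```

View pics/s25.png

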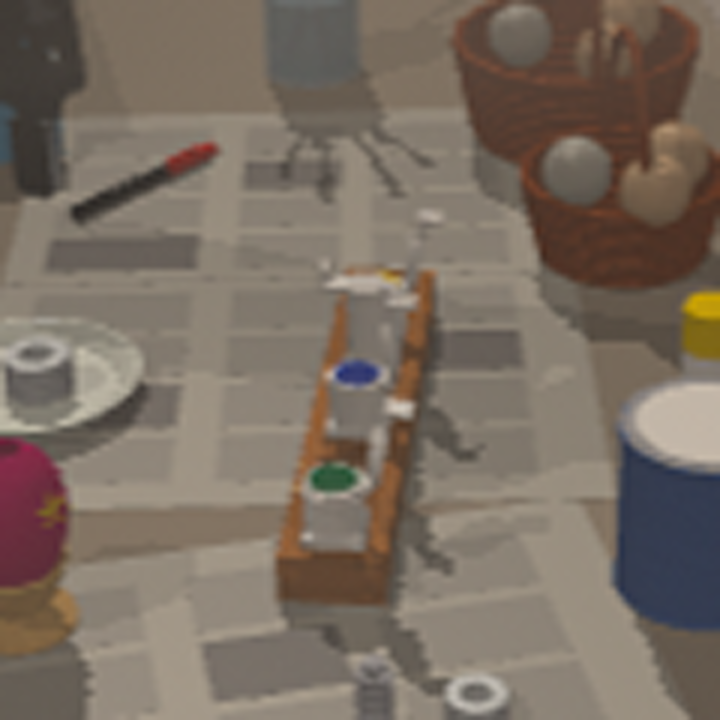

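View pics/sc25.png

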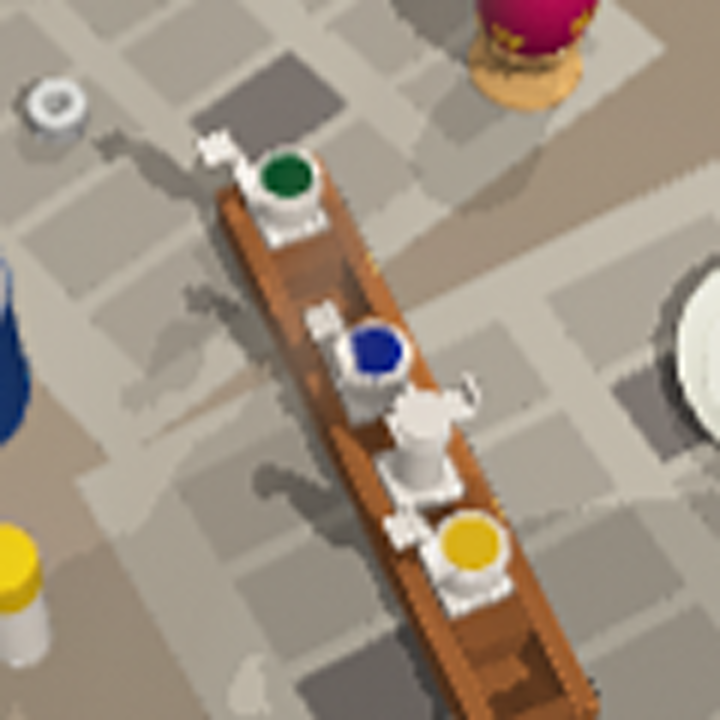

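Request:
{"method": "play_rows", "body": {"deltas": [[[6,0,0,0,-8.5],[3,0,0,0,-17],[0,0,0,0,-25],[0,0,0,0,-25]]]}}

```text
clock: 34.75
tool_pos: [0.427, -0.0898, 0.1851]
tool_rot: [-0.0, 0.774, 0.633, -0.0]
wrist_force: [0.1, -0.3, 0.2]
opening: 0.0278
```

```bash
python3 - <<'E'
from h import *
st();togo(.65,-.077,.112)
E
```

```text
34.75 [ 0.427  -0.0898  0.1851] F [ 0.1 -0.3  0.2] M [-0.01 -0.04  0.03] 0.0278 j [-0.33  -0.362  2.127  0.     1.378 -1.7  ]
from [ 0.427  -0.0898  0.1851] tool shift cm [ 5.7 21.6  7.3] yaw deg 78.5
```

Request:
{"method": "play_rows", "body": {"deltas": [[[0,1.1,4.3,0,0],[0,2.3,8.6,0,0],[0,3.4,12.9,0,0],[0,4.6,17.3,0,0],[0,5.7,21.6,2,0]]]}}

```text
clock: 35.25
tool_pos: [0.6542, -0.0772, 0.1683]
tool_rot: [0.003, 0.775, 0.631, 0.002]
wrist_force: [0.5, -0.0, 1.4]
opening: -0.0003
```

Request:
{"method": "play_rows", "body": {"deltas": [[[0,0,0,2,0],[0,0,0,5.2,0],[0,0,0,5.2,0]]]}}

```text
clock: 35.55
tool_pos: [0.6466, -0.0761, 0.1068]
tool_rot: [-0.004, 0.775, 0.632, -0.004]
wrist_force: [-0.5, 0.2, -0.7]
opening: 0.0001
```

```bash
python3 - <<'E'
from h import *
st();togo(.65,-.077,.057)
o=arm.observe()
tips(*o["tool_pos"][:2],.045,.12,.16)
crop('side','s26',.62,-.07,.1,50,6)
crop('scene','sc26',.62,-.07,.1,50,6)
E
```

```text
35.55 [ 0.6466 -0.0761  0.1068] F [-0.5  0.2 -0.7] M [-0.02  0.07 -0.03] 0.0001 j [-0.2    0.209  1.724 -0.     1.219 -1.567]
from [ 0.6466 -0.0761  0.1068] tool shift cm [-0.01  0.41  4.97] yaw deg 78.4
side 0.13 6 [ 0.639 -0.087] [ 0.656 -0.081]
side 0.135 4 [ 0.647 -0.09 ] [ 0.66  -0.083]
side 0.14 18 [ 0.639 -0.096] [ 0.66  -0.079]
side 0.145 6 [ 0.639 -0.093] [ 0.656 -0.083]
side 0.15 14 [ 0.639 -0.094] [ 0.659 -0.083]
side 0.155 10 [ 0.639 -0.095] [ 0.659 -0.081]
scene 0.135 2 [ 0.657 -0.073] [ 0.66  -0.073]
scene 0.14 4 [ 0.652 -0.087] [ 0.66  -0.066]
scene 0.145 6 [ 0.647 -0.084] [ 0.661 -0.063]
scene 0.15 7 [ 0.656 -0.075] [ 0.661 -0.063]
scene 0.155 3 [ 0.659 -0.083] [ 0.662 -0.073]
crop origin 214 143
crop origin 191 126
```

View pics/s26.png

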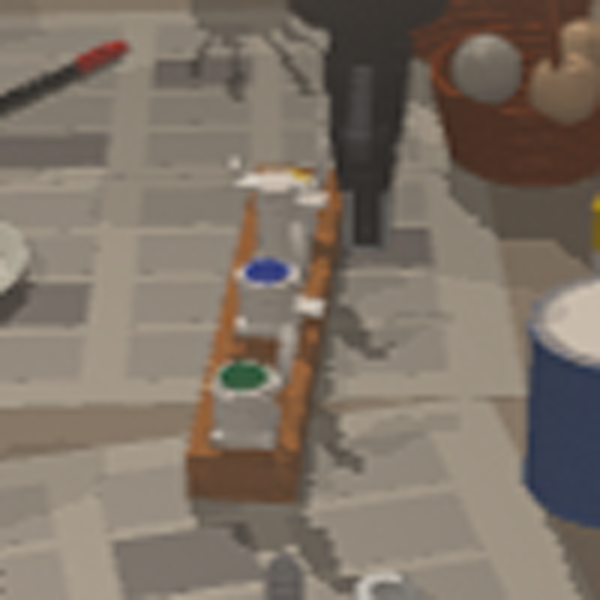

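View pics/sc26.png

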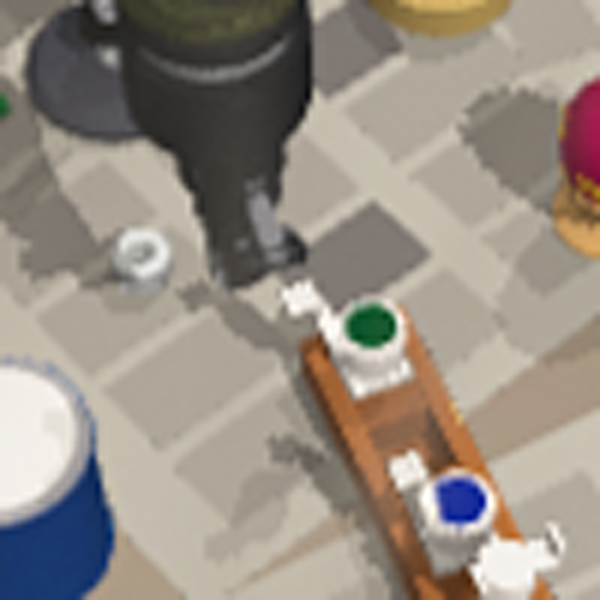

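Request:
{"method": "play_rows", "body": {"deltas": [[[0,0,0.2,2,0],[0,0,0.2,4,0],[0,0,0.2,5,0],[0,0,0.2,5,0]]]}}

```text
clock: 36.15
tool_pos: [0.6515, -0.0773, 0.063]
tool_rot: [-0.0, 0.775, 0.633, -0.0]
wrist_force: [0.4, -0.4, 0.0]
opening: -0.0002
```

```bash
python3 - <<'E'
from h import *
st();togo(.588,-.0645,.05)
crop('scene','sc27',.62,-.07,.1,50,6)
E
```

```text
36.15 [ 0.6515 -0.0773  0.063 ] F [ 0.4 -0.4  0. ] M [ 0.01 -0.02 -0.01] -0.0002 j [-0.2    0.258  1.746 -0.     1.138 -1.57 ]
from [ 0.6515 -0.0773  0.063 ] tool shift cm [-0.01 -6.47  1.31] yaw deg 78.5
crop origin 191 126
```

View pics/sc27.png

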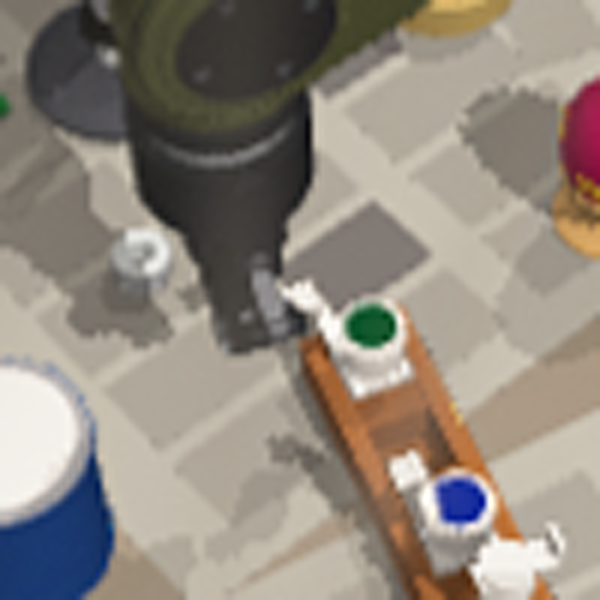

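Request:
{"method": "play_rows", "body": {"deltas": [[[0,0,-1.3,0.2,0],[0,0,-2.6,0.4,0],[0,0,-3.9,0.6,0],[0,0,-5.2,0.8,0],[0,0,-6.4,1,0]]]}}

```text
clock: 36.7
tool_pos: [0.5902, -0.0648, 0.0553]
tool_rot: [0.001, 0.774, 0.633, 0.001]
wrist_force: [0.5, -0.9, 0.3]
opening: 0.0004
```

```bash
python3 - <<'E'
from h import *
st();togo(.588,-.0645,.04)
crop('scene','sc28',.6,-.07,.08,40,7)
crop('side','s28',.6,-.07,.08,40,7)
E
```

```text
36.7 [ 0.5902 -0.0648  0.0553] F [ 0.5 -0.9  0.3] M [-0.03 -0.05 -0.  ] 0.0004 j [-0.2    0.138  1.901  0.     1.099 -1.57 ]
from [ 0.5902 -0.0648  0.0553] tool shift cm [-0.02 -0.22  1.53] yaw deg 78.5
crop origin 207 136
crop origin 217 159
```

View pics/sc28.png

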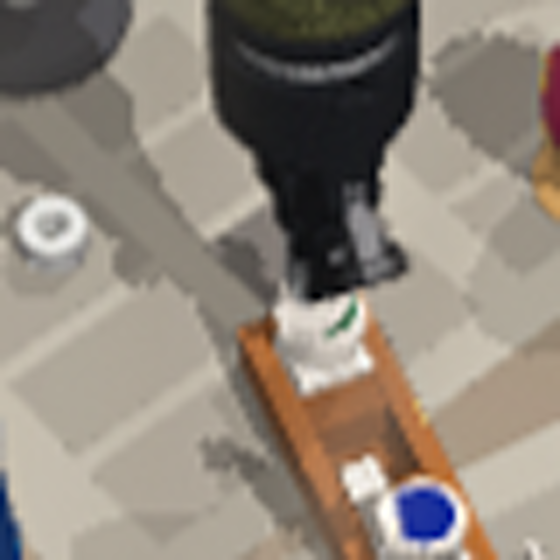

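View pics/s28.png

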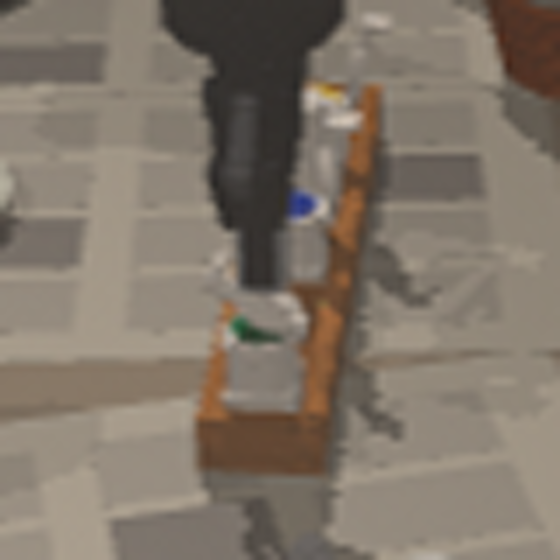

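Request:
{"method": "play_rows", "body": {"deltas": [[[0,0,-0.1,0.5,0],[0,0,-0.1,1,0],[0,0,-0.1,1.4,0],[0,0,-0.1,1.5,0],[0,0,-0.1,1.6,0]]]}}

```text
clock: 37.3
tool_pos: [0.5898, -0.0647, 0.0392]
tool_rot: [0.001, 0.774, 0.633, 0.001]
wrist_force: [-4.1, 0.2, 14.3]
opening: -0.0001
```

Request:
{"method": "play_rows", "body": {"deltas": [[[0,0,0,0.1,0],[0,0,0,0.1,0]]]}}

```text
clock: 37.5
tool_pos: [0.5905, -0.0648, 0.0394]
tool_rot: [0.001, 0.774, 0.633, 0.001]
wrist_force: [-3.5, 1.1, 13.6]
opening: 0.0
```

Request:
{"method": "play_rows", "body": {"deltas": [[[0,0,0,-4,0],[0,0,0,-8,0],[0,3.5,2,-8,0],[0,7,4.2,-8,0],[0,10.4,6.5,-8,0]]]}}

```text
clock: 38.0
tool_pos: [0.674, 0.0253, 0.1164]
tool_rot: [0.0, 0.775, 0.632, 0.0]
wrist_force: [-0.1, -0.4, 1.0]
opening: 0.0002
```

```bash
python3 - <<'E'
from h import *
st();togo(.6086+.063*.98,.0375-.063*.198,.063)
crop('scene','sc29',.61,-.0,.08,50,6)
crop('side','s29',.6,-.0,.08,50,6)
E
```

```text
38.0 [0.674  0.0253 0.1164] F [-0.1 -0.4  1. ] M [-0.02 -0.01 -0.03] 0.0002 j [-0.042  0.242  1.669 -0.     1.23  -1.411]
from [0.674  0.0253 0.1164] tool shift cm [-0.11 -0.36  5.34] yaw deg 78.5
crop origin 209 146
crop origin 205 137
```

View pics/sc29.png

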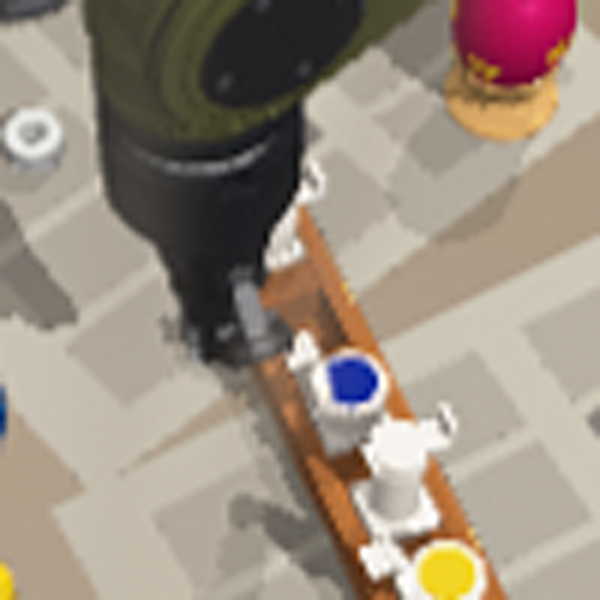

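View pics/s29.png

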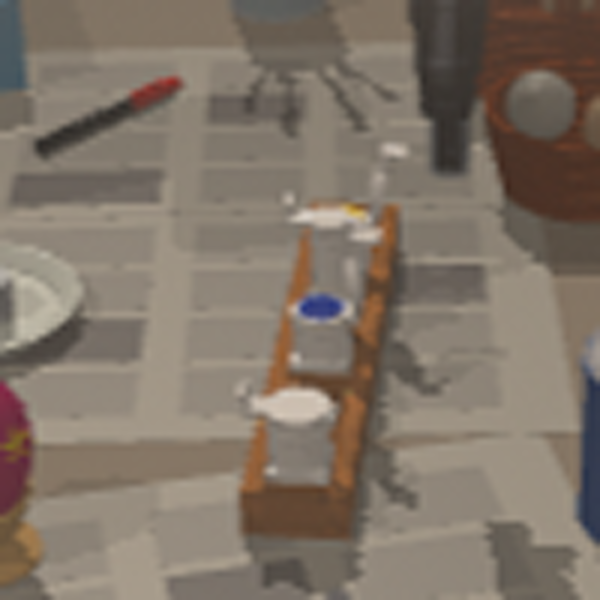

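Request:
{"method": "play_rows", "body": {"deltas": [[[0,-0.1,0,2,0],[0,-0.1,0,4,0],[0,-0.1,0,5.3,0],[0,-0.1,0,5.3,0]]]}}

```text
clock: 38.5
tool_pos: [0.6703, 0.0232, 0.0598]
tool_rot: [-0.002, 0.775, 0.633, -0.002]
wrist_force: [-0.1, 0.1, -0.2]
opening: 0.0
```

Request:
{"method": "play_rows", "body": {"deltas": [[[0,0,-1.3,0.1,0],[0,0,-2.6,0.3,0],[0,0,-3.9,0.5,0],[0,0,-5.2,0.7,0],[0,0,-6.6,0.8,0]]]}}

```text
clock: 39.0
tool_pos: [0.6082, 0.0364, 0.0564]
tool_rot: [0.001, 0.775, 0.633, 0.001]
wrist_force: [0.4, -0.5, 0.6]
opening: 0.0001
```

```bash
python3 - <<'E'
from h import *
st();togo(.6086,.0375,.04)
crop('scene','sc30',.61,.03,.08,40,7)
E
```

```text
39.0 [0.6082 0.0364 0.0564] F [ 0.4 -0.5  0.6] M [ 0.04 -0.    0.05] 0.0001 j [-0.028  0.17   1.863 -0.     1.107 -1.398]
from [0.6082 0.0364 0.0564] tool shift cm [0.11 0.01 1.64] yaw deg 78.5
crop origin 225 164
```

View pics/sc30.png

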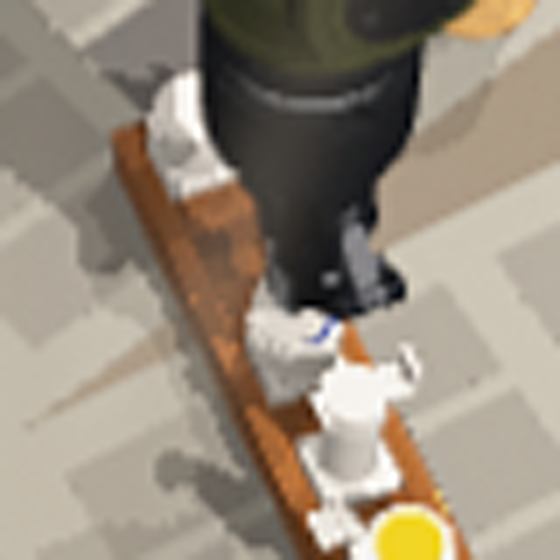

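Request:
{"method": "play_rows", "body": {"deltas": [[[0,0,0,0.5,0],[0,0,0,1,0],[0,0,0,1.4,0],[0,0,0,1.6,0],[0,0,0,1.7,0]]]}}

```text
clock: 39.55
tool_pos: [0.6088, 0.0365, 0.0392]
tool_rot: [0.0, 0.774, 0.633, 0.0]
wrist_force: [-3.5, -0.6, 10.4]
opening: -0.0001
```

Request:
{"method": "play_rows", "body": {"deltas": [[[0,0,0,0.1,0],[0,0,0,0.1,0]]]}}

```text
clock: 39.75
tool_pos: [0.6094, 0.0365, 0.0394]
tool_rot: [0.001, 0.774, 0.633, 0.001]
wrist_force: [-3.6, 0.3, 9.5]
opening: 0.0002
```

Request:
{"method": "play_rows", "body": {"deltas": [[[0,0,0,-4,0],[0,0,0,-8,0],[0,3.5,2,-8,0],[0,7,4.2,-8,0],[0,10.4,6.5,-8,0]]]}}

```text
clock: 40.25
tool_pos: [0.6937, 0.1265, 0.1178]
tool_rot: [0.0, 0.775, 0.632, 0.0]
wrist_force: [0.1, -0.3, 0.1]
opening: 0.0002
```

```bash
python3 - <<'E'
from h import *
st();togo(.629+.065*.98,.1394-.065*.198,.062)
crop('scene','sc31',.62,.1,.08,50,6)
E
```

```text
40.25 [0.6937 0.1265 0.1178] F [ 0.1 -0.3  0.1] M [ 0.   -0.03  0.01] 0.0002 j [ 0.104  0.303  1.592 -0.     1.245 -1.265]
from [0.6937 0.1265 0.1178] tool shift cm [-0.02 -0.11  5.58] yaw deg 78.5
crop origin 227 175
```

View pics/sc31.png

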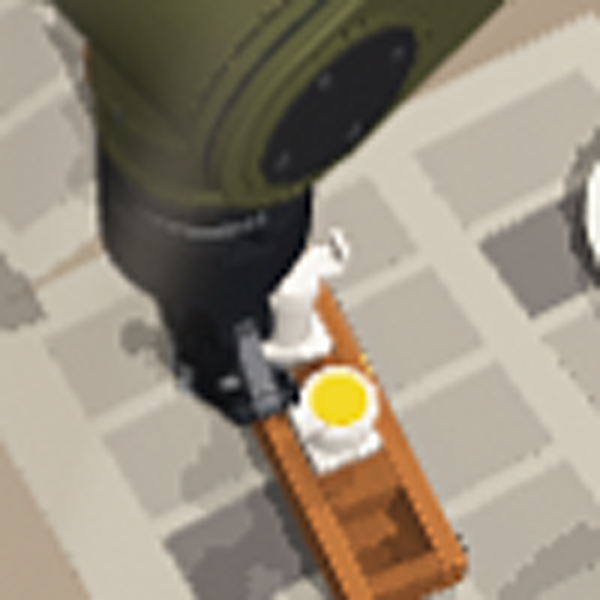

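Request:
{"method": "play_rows", "body": {"deltas": [[[0,0,0,2,0],[0,0,0,4,0],[0,0,0,5.4,0],[0,0,0,5.4,0]]]}}

```text
clock: 40.7
tool_pos: [0.6903, 0.1253, 0.0596]
tool_rot: [-0.002, 0.774, 0.633, -0.002]
wrist_force: [-1.1, 0.0, -0.2]
opening: 0.0001
```

Request:
{"method": "play_rows", "body": {"deltas": [[[0,0,-1.3,0.1,0],[0,0,-2.6,0.3,0],[0,0,-3.9,0.5,0],[0,0,-5.2,0.7,0],[0,0,-6.5,0.8,0]]]}}

```text
clock: 41.2
tool_pos: [0.6289, 0.1386, 0.0563]
tool_rot: [0.001, 0.775, 0.633, 0.001]
wrist_force: [0.2, 0.3, 0.2]
opening: -0.0
```

```bash
python3 - <<'E'
from h import *
st();togo(.629,.1394,.04)
crop('scene','sc32',.62,.13,.08,40,7)
E
```

```text
41.2 [0.6289 0.1386 0.0563] F [0.2 0.3 0.2] M [-0.03 -0.02 -0.03] -0.0 j [ 0.134  0.24   1.781 -0.     1.119 -1.236]
from [0.6289 0.1386 0.0563] tool shift cm [ 0.08 -0.    1.63] yaw deg 78.5
crop origin 244 193
```

View pics/sc32.png

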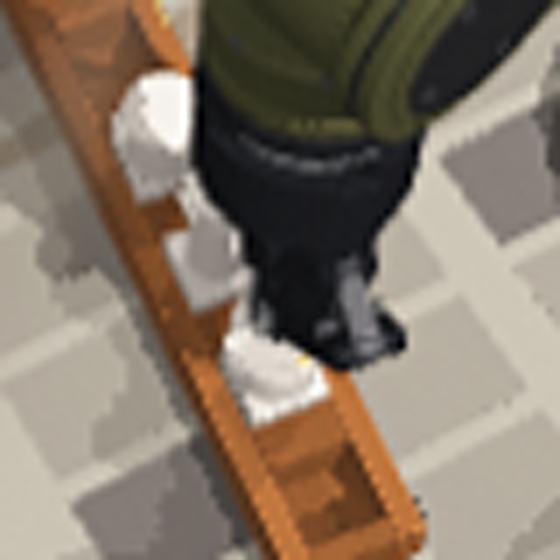

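Request:
{"method": "play_rows", "body": {"deltas": [[[0,0.1,0,0.5,0],[0,0.1,0,1,0],[0,0.1,0,1.4,0],[0,0.1,0,1.6,0],[0,0.1,0,1.7,0]]]}}

```text
clock: 41.75
tool_pos: [0.6297, 0.1395, 0.0393]
tool_rot: [0.0, 0.774, 0.633, 0.0]
wrist_force: [-2.7, -0.7, 9.2]
opening: -0.0001
```

Request:
{"method": "play_rows", "body": {"deltas": [[[0,0,0,0.1,0],[0,0,0,0.1,0]]]}}

```text
clock: 41.95
tool_pos: [0.6302, 0.1396, 0.0394]
tool_rot: [0.001, 0.774, 0.633, 0.001]
wrist_force: [-2.2, 0.1, 9.3]
opening: 0.0001
```

Request:
{"method": "play_rows", "body": {"deltas": [[[0,0,0,-4,0],[0,0,0,-8,0],[0,-1,-2.5,-11,0],[0,-3,-6,-11,0],[0,-5.2,-8,-11,0]]]}}

```text
clock: 42.45
tool_pos: [0.5395, 0.1047, 0.1486]
tool_rot: [0.001, 0.774, 0.633, 0.001]
wrist_force: [-0.7, -0.4, -0.2]
opening: -0.0001
```

```bash
python3 - <<'E'
from h import *
st();togo(.6189,.0884,.08)
c=cam("wrist");save(c,"w33")
cl=cloud(c)
for r in regs("wrist","varnish",cl,1):
    P=r[1]; t=P[P[:,2]>.086]; print("lip",t[t[:,2]>.092].min(0),t[t[:,2]>.092].max(0), np.median(t[t[:,2]>.094],0))
    print("cap disc", np.median(t[t[:,2]<.092],0))
crop('scene','sc33',.62,.08,.08,50,6)
crop('side','s33',.62,.05,.08,50,6)
for n in("scene","side"):
    c=cam(n);cl=cloud(c); P=cl.reshape(-1,3);P=P[~np.isnan(P[:,0])]
    q=P[(np.hypot(P[:,0]-.6189,P[:,1]-.0884)<.04)&(P[:,2]>.086)&(P[:,2]<.103)]
    print(n,len(q),q.min(0),q.max(0)); l=q[q[:,2]>.094]; print(l.round(4)[:12])
E
```

```text
42.45 [0.5395 0.1047 0.1486] F [-0.7 -0.4 -0.2] M [ 0.   -0.01 -0.04] -0.0001 j [ 0.094 -0.057  1.933  0.     1.263 -1.277]
from [0.5395 0.1047 0.1486] tool shift cm [-0.03  8.09  6.88] yaw deg 78.6
crop origin 223 169
crop origin 210 129
scene 102 [0.59358216 0.07390687 0.08609295] [0.63369343 0.09818677 0.10019051]
[[0.5959 0.0846 0.0981]
 [0.5936 0.0859 0.0978]
 [0.5971 0.0864 0.0967]
 [0.5956 0.0885 0.0984]
 [0.598  0.0916 0.1002]
 [0.5956 0.0929 0.0996]
 [0.5991 0.0933 0.0984]
 [0.5963 0.0941 0.0967]
 [0.599  0.0975 0.0993]]
side 39 [0.59713337 0.06634326 0.08602468] [0.63434865 0.09534388 0.10025702]
[[0.5985 0.0938 0.0985]
 [0.5978 0.0833 0.1003]
 [0.5976 0.0816 0.0974]]
```

View pics/w33.png

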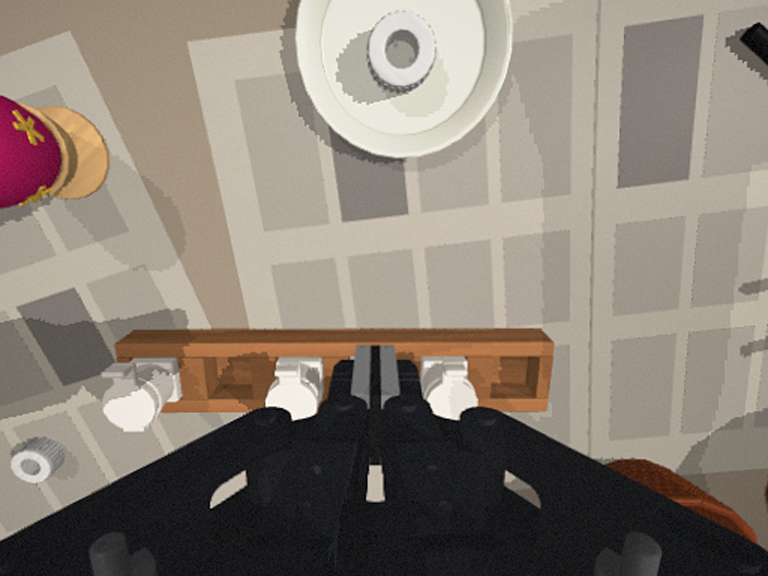

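View pics/sc33.png

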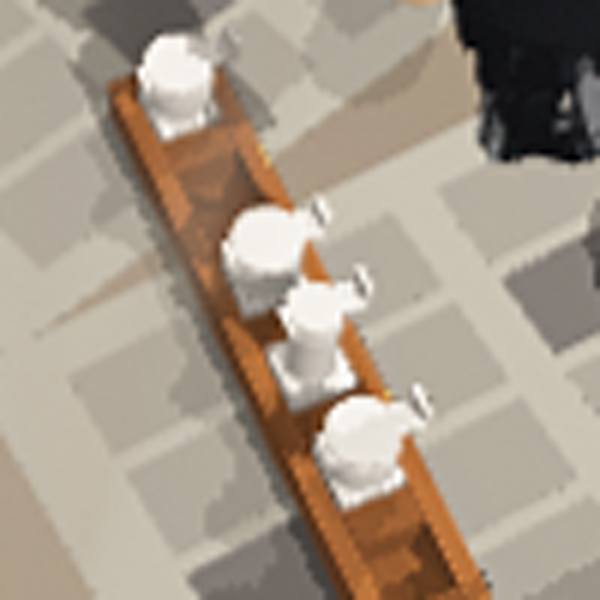

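View pics/s33.png

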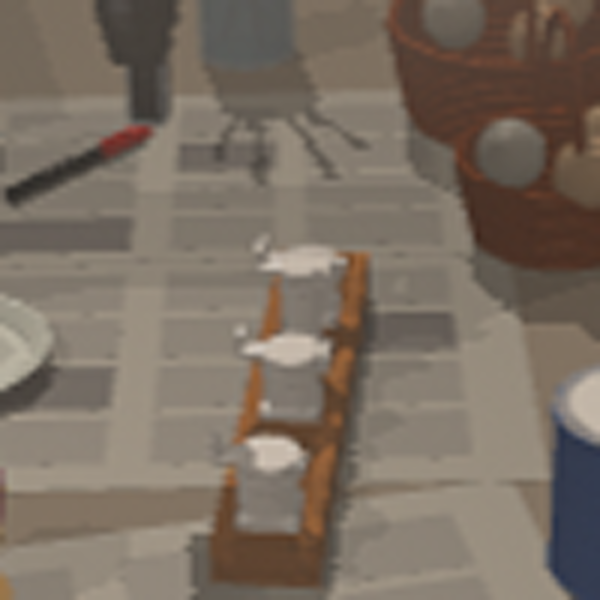

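Request:
{"method": "play_rows", "body": {"deltas": [[[0,0,0,3,0],[0,0,1.5,6,0],[0,0,2.5,9,0],[0,0,3.3,9.6,0],[0,0,3.3,9.6,0]]]}}

```text
clock: 43.25
tool_pos: [0.5728, 0.098, 0.0499]
tool_rot: [-0.001, 0.774, 0.633, -0.001]
wrist_force: [-0.1, 0.5, 0.6]
opening: -0.0005
```

```bash
python3 - <<'E'
from h import *
st();togo(.6189,.0884,.052)
crop('scene','sc34',.6,.09,.08,40,7)
crop('side','s34',.6,.09,.08,40,7)
E
```

```text
43.25 [0.5728 0.098  0.0499] F [-0.1  0.5  0.6] M [ 0.04 -0.03 -0.05] -0.0005 j [ 0.077  0.122  1.929  0.     1.093 -1.293]
from [0.5728 0.098  0.0499] tool shift cm [-0.02  4.71 -0.22] yaw deg 78.5
crop origin 241 178
crop origin 213 134
```

View pics/sc34.png

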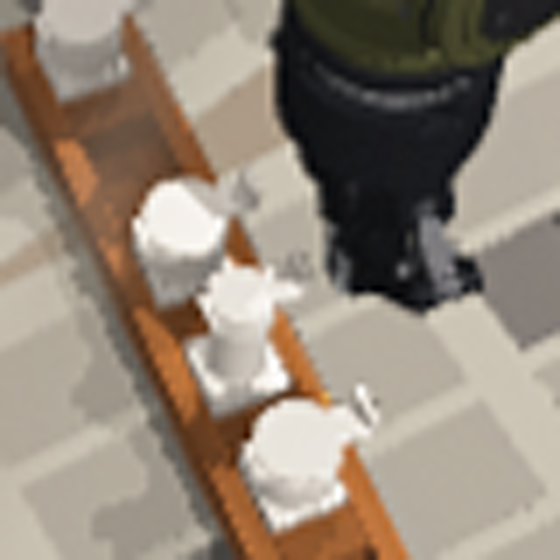

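View pics/s34.png

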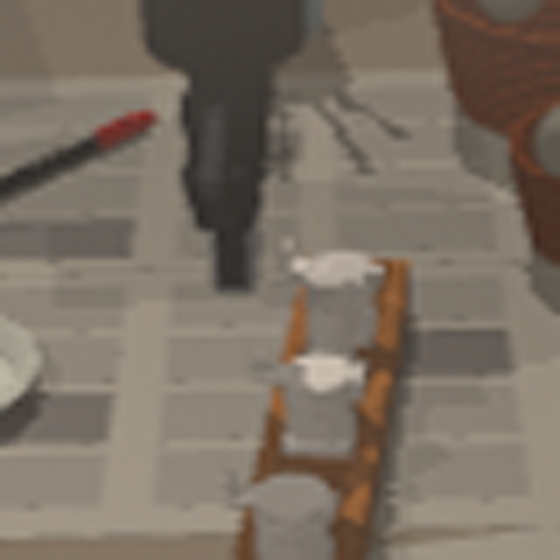

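Request:
{"method": "play_rows", "body": {"deltas": [[[0,0,0.6,0,0],[0,0,1,0,0],[0,0,1.2,0,0],[0,0,1.2,0,0]]]}}

```text
clock: 43.75
tool_pos: [0.5847, 0.0956, 0.052]
tool_rot: [0.0, 0.774, 0.633, 0.0]
wrist_force: [-0.6, -0.2, -0.6]
opening: 0.0003
```

Request:
{"method": "play_rows", "body": {"deltas": [[[0,0,0.2,0,0],[0,0,0.3,0,0],[0,0,0.3,0,0]]]}}

```text
clock: 44.05
tool_pos: [0.587, 0.095, 0.0512]
tool_rot: [-0.0, 0.774, 0.633, -0.0]
wrist_force: [-1.2, 0.6, 0.7]
opening: 0.0001
```

Request:
{"method": "play_rows", "body": {"deltas": [[[0,0,0.2,0,0],[0,0,0.3,0,0],[0,0,0.3,0,0]]]}}

```text
clock: 44.35
tool_pos: [0.5888, 0.0947, 0.0512]
tool_rot: [-0.001, 0.774, 0.633, -0.001]
wrist_force: [-5.8, 1.7, 4.9]
opening: -0.0004
```

```bash
python3 - <<'E'
from h import *
st();togo(.6189,.0884,.052)
crop('scene','sc35',.61,.09,.08,30,9)
crop('side','s35',.61,.09,.08,30,9)
E
```

```text
44.35 [0.5888 0.0947 0.0512] F [-5.8  1.7  4.9] M [ 0.2   0.92 -0.01] -0.0004 j [ 6.900e-02  1.530e-01  1.892e+00  1.000e-03  1.100e+00 -1.301e+00]
from [0.5888 0.0947 0.0512] tool shift cm [-0.02  3.08 -0.09] yaw deg 78.5
crop origin 248 190
crop origin 226 144
```

View pics/sc35.png

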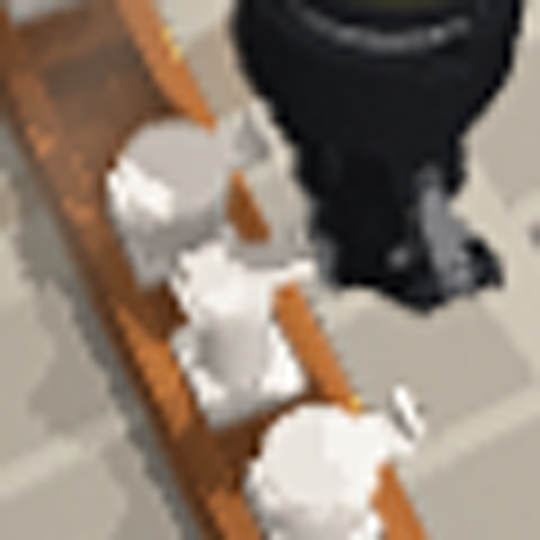

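View pics/s35.png

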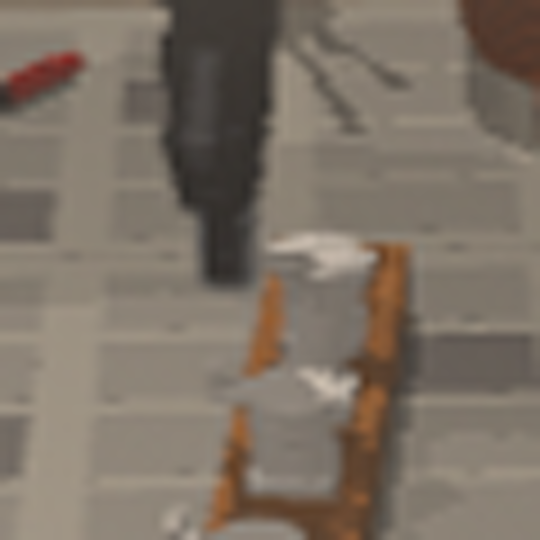

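Request:
{"method": "play_rows", "body": {"deltas": [[[0,0,0,-0.5,0],[0,0,0.05,-1,0],[0,0,0.15,-1.5,0],[0,0,0.3,-1.9,0]]]}}

```text
clock: 44.85
tool_pos: [0.5938, 0.0937, 0.0712]
tool_rot: [0.001, 0.774, 0.633, 0.001]
wrist_force: [-0.6, -0.2, 0.0]
opening: -0.0003
```

```bash
python3 - <<'E'
from h import *
st();togo(.6189,.0884,.052)
crop('scene','sc36',.61,.09,.08,30,9)
crop('side','s36',.61,.09,.08,30,9)
E
```

```text
44.85 [0.5938 0.0937 0.0712] F [-0.6 -0.2  0. ] M [-0.01  0.03 -0.01] -0.0003 j [ 0.067  0.136  1.874 -0.     1.131 -1.303]
from [0.5938 0.0937 0.0712] tool shift cm [-0.02  2.56  1.92] yaw deg 78.5
crop origin 248 190
crop origin 226 144
```

View pics/sc36.png

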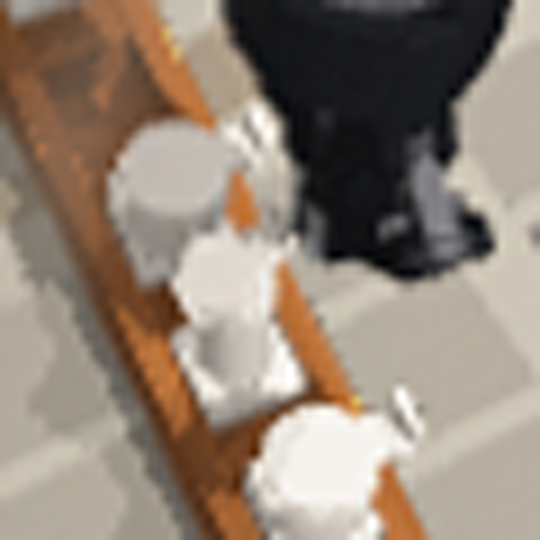

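View pics/s36.png

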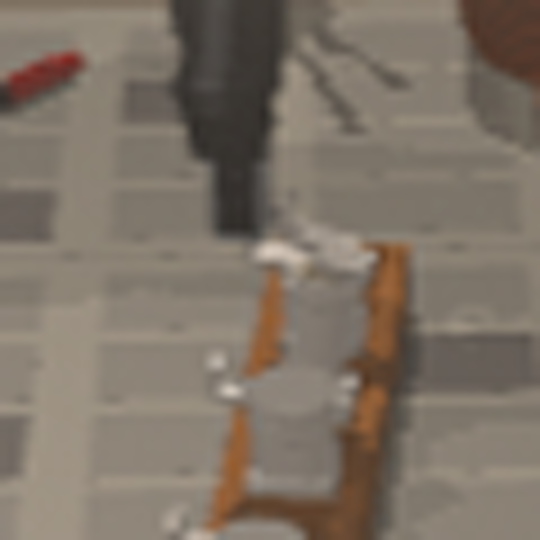

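```bash
python3 - <<'E'
from h import *
V=np.array([.6189,.0884]);ex=np.array([.98,-.198]);ey=np.array([.198,.98])
for n in("scene","side"):
    c=cam(n);cl=cloud(c); P=cl.reshape(-1,3);P=P[~np.isnan(P[:,0])]
    d=P[:,:2]-V; a=d@ex;b=d@ey
    m=(abs(b)<.02)&(a>-.033)&(a<.05)&(P[:,2]>.075)&(P[:,2]<.14)
    im=c["color"].reshape(-1,3)
    im=c["color"][~np.isnan(cl[...,0])]
    m&=im.min(1)>90
    for r in sorted(map(tuple,np.c_[a[m],b[m],P[m,2]].round(3))): print(n,*r)
E
```

```text
scene -0.018 0.006 0.098
scene -0.015 0.006 0.106
scene -0.015 0.007 0.102
scene -0.014 -0.008 0.126
scene -0.014 0.002 0.106
scene -0.014 0.007 0.114
scene -0.013 -0.005 0.12
scene -0.013 -0.005 0.125
scene -0.013 -0.004 0.116
scene -0.013 -0.003 0.114
scene -0.013 0.004 0.103
scene -0.012 -0.007 0.107
scene -0.011 -0.004 0.107
scene -0.01 0.003 0.11
scene -0.009 0.005 0.108
scene -0.008 -0.006 0.112
scene -0.008 0.001 0.113
scene -0.007 -0.002 0.114
scene -0.007 0.002 0.077
scene -0.007 0.003 0.111
scene -0.007 0.004 0.108
scene -0.007 0.005 0.105
scene -0.006 -0.008 0.115
scene -0.006 0.001 0.103
scene -0.005 -0.01 0.102
scene -0.005 -0.005 0.116
scene -0.005 -0.001 0.085
scene -0.005 0.004 0.104
scene -0.004 -0.008 0.111
scene -0.004 -0.008 0.116
scene -0.004 -0.006 0.104
scene -0.004 -0.001 0.106
scene -0.004 0.002 0.085
scene -0.004 0.003 0.118
scene -0.004 0.004 0.116
scene -0.003 -0.002 0.117
scene -0.003 -0.001 0.113
scene -0.003 0.0 0.105
scene -0.002 -0.003 0.1
scene -0.002 -0.003 0.106
scene -0.002 0.003 0.099
scene -0.002 0.003 0.105
scene -0.002 0.005 0.08
scene -0.002 
[... 3452 characters left out ...]
 0.011 -0.016 0.094
side 0.011 -0.015 0.097
side 0.011 -0.014 0.081
side 0.011 -0.013 0.088
side 0.011 -0.01 0.098
side 0.013 -0.004 0.095
side 0.013 0.003 0.095
side 0.014 -0.017 0.075
side 0.014 -0.016 0.078
side 0.014 -0.015 0.089
side 0.014 -0.014 0.093
side 0.014 -0.013 0.081
side 0.014 -0.013 0.085
side 0.014 -0.009 0.094
side 0.015 0.007 0.093
side 0.016 -0.002 0.094
side 0.017 -0.013 0.081
side 0.017 -0.011 0.091
side 0.017 -0.009 0.075
side 0.017 -0.009 0.094
side 0.018 -0.017 0.087
side 0.018 -0.015 0.089
side 0.019 0.002 0.088
side 0.019 0.004 0.091
side 0.02 -0.01 0.083
side 0.02 -0.01 0.087
side 0.02 -0.008 0.078
side 0.02 -0.008 0.09
side 0.023 0.0 0.085
side 0.024 -0.007 0.086
```

Request:
{"method": "play_rows", "body": {"deltas": [[[0,0,0.9,-0.3,0],[0,0,1.7,-0.6,0],[0,0,2.4,-0.8,0],[0,0,3,-0.8,0],[0,0,3.6,-0.8,0]]]}}

```text
clock: 45.55
tool_pos: [0.6288, 0.0864, 0.078]
tool_rot: [0.0, 0.774, 0.633, -0.0]
wrist_force: [0.5, 0.3, 0.1]
opening: 0.0
```

```bash
python3 - <<'E'
from h import *
st();togo(.6189,.0884,.052)
crop('scene','sc37',.61,.09,.08,40,7)
crop('side','s37',.61,.09,.08,40,7)
E
```

```text
45.55 [0.6288 0.0864 0.078 ] F [0.5 0.3 0.1] M [ 0.    0.08 -0.  ] 0.0 j [ 0.052  0.198  1.79  -0.     1.154 -1.318]
from [0.6288 0.0864 0.078 ] tool shift cm [-0.01 -1.01  2.6 ] yaw deg 78.5
crop origin 238 180
crop origin 216 134
```

View pics/sc37.png

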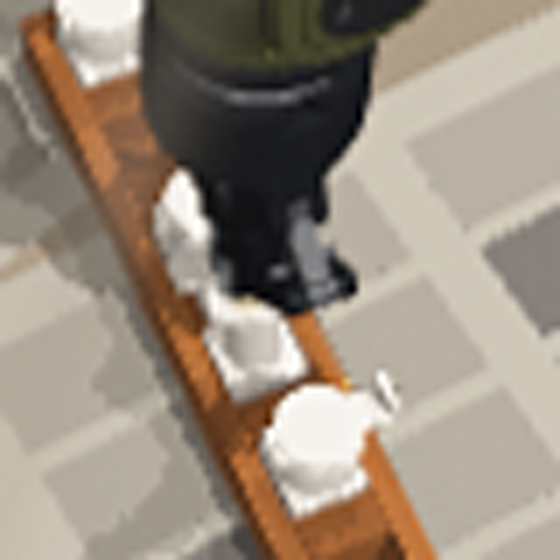

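View pics/s37.png

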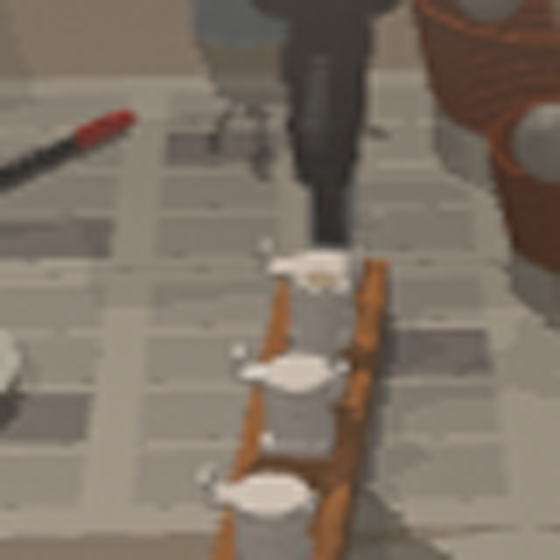

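Request:
{"method": "play_rows", "body": {"deltas": [[[0,0,0.5,0,0],[0,0,0,0,0],[0,0,-2,0,0],[0,0,-5,-3,0],[0,0,-9,-8,0]]]}}

```text
clock: 46.15
tool_pos: [0.5455, 0.1027, 0.1449]
tool_rot: [-0.002, 0.775, 0.633, -0.003]
wrist_force: [-0.0, 1.2, 0.3]
opening: 0.0002
```

Request:
{"method": "play_rows", "body": {"deltas": [[[0,0,-4,-4,0],[0,0,-8,-4,0],[0,0,-12,-4,0],[0,0,-12,-4,0]]]}}

```text
clock: 46.55
tool_pos: [0.4272, 0.1275, 0.1869]
tool_rot: [-0.0, 0.774, 0.634, 0.0]
wrist_force: [-0.1, 0.7, -0.5]
opening: 0.0002
```

```bash
python3 - <<'E'
from h import *
st()
crop('scene','sc38',.61,.06,.08,50,7)
crop('side','s38',.61,.06,.08,50,7)
c=cam("side");save(c,"s39");c=cam("scene");save(c,"sc39")
V=np.array([.6189,.0884]);ex=np.array([.98,-.198]);ey=np.array([.198,.98])
for n in("scene","side"):
    c=cam(n);cl=cloud(c); ok=~np.isnan(cl[...,0]);P=cl[ok];im=c["color"][ok]
    for nm,k in(("green",-3),("blue",-1),("varn",0),("yellow",1)):
        W=V+k*.052*ey; d=P[:,:2]-W;a=d@ex;b=d@ey
        base=.084 if k==0 else .06
        m=(abs(b)<.016)&(a>-.04)&(a<.06)&(P[:,2]>base+.002)&(P[:,2]<base+.06)&(im.min(1)>80)
        md=m&(abs(a)<.013)
        q=np.c_[a,b,P[:,2]][m]
        print(n,nm,len(q),"min",q.min(0).round(3),"max",q.max(0).round(3),end=" ")
        if md.sum()>5:
            A=np.c_[a[md],np.ones(md.sum())]; co=np.linalg.lstsq(A,P[md,2],rcond=None)[0]; print("slope",co.round(3))
        else: print()
dishfit();cupfit();eggfit()
E
```

```text
46.55 [0.4272 0.1275 0.1869] F [-0.1  0.7 -0.5] M [ 0.01  0.01 -0.01] 0.0002 j [ 0.169 -0.339  2.106  0.     1.374 -1.203]
crop origin 221 162
crop origin 207 128
scene green 113 min [-0.027 -0.015  0.062] max [0.021 0.016 0.078] slope [0.034 0.065]
scene blue 135 min [-0.03  -0.016  0.062] max [0.021 0.015 0.075] slope [0.01  0.065]
scene varn 69 min [-0.003 -0.01   0.086] max [0.044 0.01  0.124] slope [-0.001  0.087]
scene yellow 156 min [-0.029 -0.016  0.062] max [0.02  0.014 0.076] slope [-0.023  0.065]
side green 67 min [-0.026 -0.016  0.062] max [0.02  0.01  0.077] slope [0.002 0.064]
side blue 54 min [-0.025 -0.015  0.062] max [0.022 0.008 0.075] slope [0.008 0.064]
side varn 33 min [ 0.004 -0.016  0.086] max [0.047 0.002 0.121] 
side yellow 34 min [-0.025 -0.015  0.062] max [0.015 0.008 0.074] slope [0.011 0.065]
side dish 123 [0.4101 0.1452 0.0628]
scene dish 266 [0.407  0.1501 0.0621]
side cup 0.47 18 [ 0.4267 -0.0915  0.0261] bbox mid [ 0.4288 -0.1129  0.0377] foot [ 0.4263 -0.0945  0.0206]
scene cup 0.43 25 [ 0.4617 -0.0478  0.033 ] bbox mid [ 0.4347 -0.0764  0.0383] foot [ 0.4273 -0.0836  0.0208]
wrist cup 0.76 228 [ 0.4236 -0.0873  0.027 ] bbox mid [ 0.4209 -0.0716  0.0399] foot [ 0.4228 -0.0798  0.0275]
side egg 132 [ 0.4263 -0.0869  0.0698] bottom 0.0248 res 0.001
scene egg 273 [ 0.4378 -1.2383 -0.2581] bottom -0.3031 res 0.0139
wrist egg 3569 [ 0.4232 -0.0846  0.0706] bottom 0.0256 res 0.0006
mean side/scene [ 0.432  -0.6626 -0.0942]
```

View pics/sc38.png

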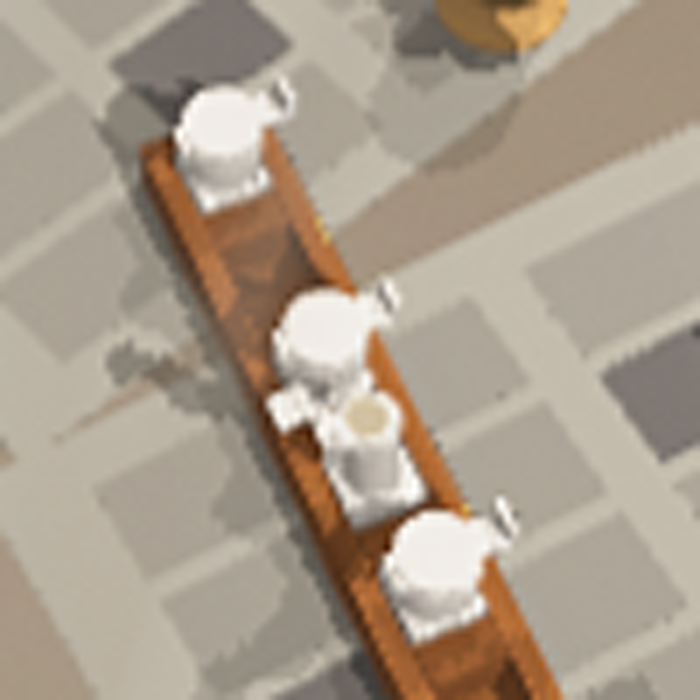

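View pics/s38.png

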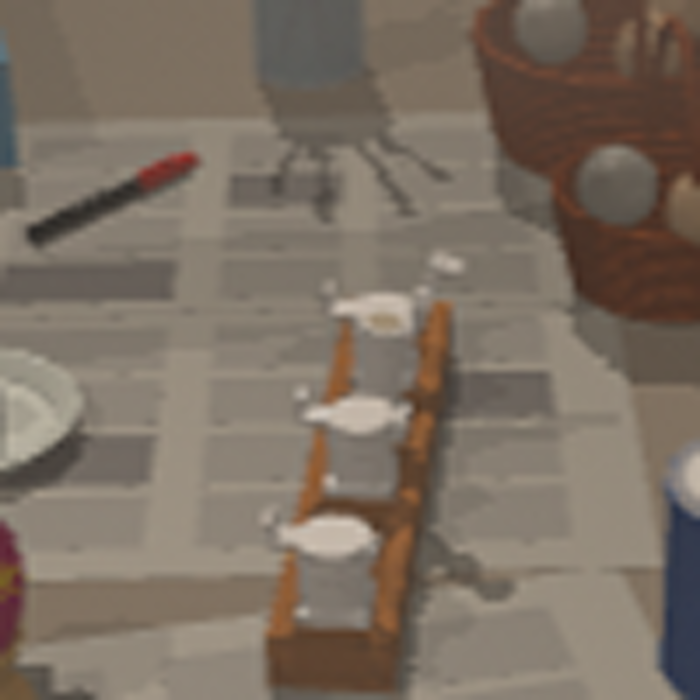

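View pics/s39.png

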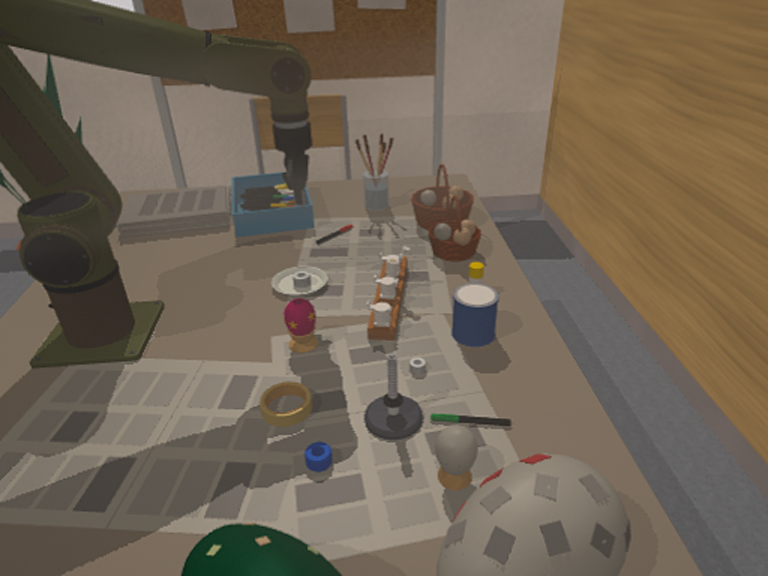

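```bash
python3 - <<'E'
from h import *
for n in("side","scene","wrist"):
    c=cam(n);cl=cloud(c)
    rs=arm.regions_of(n,"dish")
    for th in("nut",):
        for r in arm.regions_of(n,th)[:4]:
            P=cl[r["mask"]];P=P[~np.isnan(P[:,0])]
            if len(P)<10 or abs(np.median(P[:,1])-.14)>.08 or abs(np.median(P[:,0])-.42)>.08: continue
            t=P[P[:,2]>.026]; print(n,round(float(r["score"]),2),"nut top mid",((t.min(0)+t.max(0))/2).round(4),len(t), np.median(t,0).round(4))
    P=cl[rs[0]["mask"]];P=P[~np.isnan(P[:,0])];rim=P[P[:,2]>.0115]; print(n,"rim mid",((np.percentile(rim,1,0)+np.percentile(rim,99,0))/2).round(4))
    if n=="wrist": save(c,"w40")
E
```

```text
Traceback (most recent call last):
IndexError: list index out of range
```

```bash
python3 - <<'E'
from h import *
for n in("side","scene"):
    c=cam(n);cl=cloud(c);P=cl[~np.isnan(cl[...,0])]
    q=P[(np.hypot(P[:,0]-.4085,P[:,1]-.1475)<.058)&(P[:,2]>.02)&(P[:,2]<.05)]
    print(n,len(q),"nut mid",((q.min(0)+q.max(0))/2).round(4),q.min(0).round(3),q.max(0).round(3))
dishfit()
crop("scene","sc41",.41,.147,.02,40,7); crop("side","s41",.41,.147,.02,40,7)
E
```

```text
side 66 nut mid [0.4152 0.1402 0.0262] [0.397 0.12  0.02 ] [0.433 0.16  0.032]
scene 142 nut mid [0.4132 0.1467 0.0269] [0.392 0.126 0.021] [0.434 0.167 0.033]
side dish 103 [0.4098 0.1455 0.0624]
scene dish 276 [0.4068 0.15   0.0619]
crop origin 306 169
crop origin 159 144
```

View pics/sc41.png

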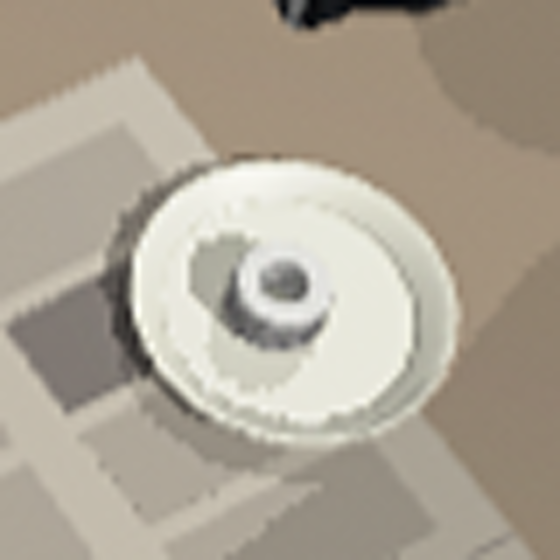

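View pics/s41.png

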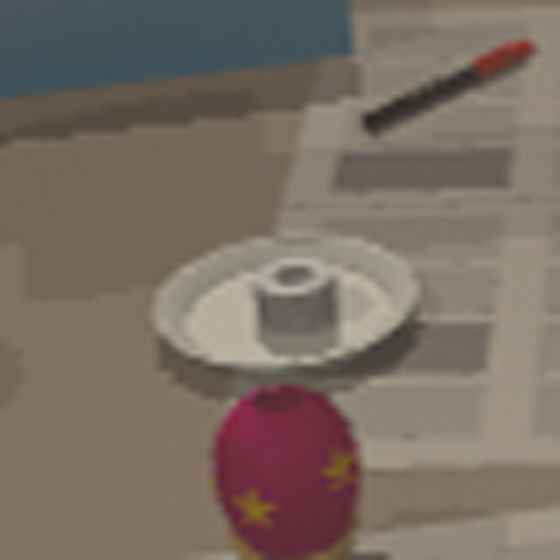

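```bash
python3 - <<'E'
from h import *
st(); print(arm.job_done()); st()
E
```

```text
48.05 [0.431  0.1268 0.1873] F [ 0.6  0.7 -0.5] M [ 0.01  0.03 -0.01] -0.0002 j [ 0.166 -0.33   2.099 -0.     1.373 -1.204]
the job is handed in; nothing more can be done
None
the job is handed in; nothing more can be done
```

I did all the steps and handed the job in at about 48 s. The hand-in gives no verdict, so what follows is from my own last checks.

- **Nut:** I unscrewed it in two grips (about 490° in all), lifted it clear and set it in the white dish. The dish was later knocked about 2 cm, and the nut moved with it. It now stands about 5–8 mm from the dish centre.
- **Egg:** I lifted it off the stud and stood it in the cup, narrow end down. Its lower end is about 25 mm above the table, as it should be. It leans slightly, about 0.07–0.09 rad against the 0.2 limit; I left that alone rather than risk moving it.
- **Paint pots:** There were three (green, blue and yellow). I swept each cap over and pressed it down with about 9–14 N. In the pictures and depth readings all three are shut (measured slopes up to 0.034 rad, limit 0.07).
- **Varnish cap:** It is open to about 1.8–1.9 rad, an estimate from depth points, against the 1.3 needed. The pots look down in the rack. The other objects showed no visible movement, though I did not measure them.
- **Disagreements:** The fingertips stood about 25–40 mm higher than the reported tool pose implied. My first grip closed above the nut because of this, and after that I set heights from the cameras. The scene camera's egg fit failed each time, so I relied on the side and wrist views. The side and scene cameras also differed by about 4–5 mm in y, so I mostly used their average.

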